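# Fetch the lock cylinder from behind the radio, torch and cover stand

## Robot

A 6-joint arm with a two-finger parallel gripper is mounted at the origin on the work surface. World frame = base frame: x ahead of the robot, y to its left, z up, the work surface at z = 0. Lengths are in m, angles in degrees, forces in N, time in s.
With the tool pointing down it reaches from about 0.25 to 0.725 m from the base axis. Payload 9.7 kg.
Tool frame: the origin (TCP) lies between the finger pads, 19 mm behind the fingertips; this is the grasp point; z points along the fingers, y is the line along which they close (so a half turn about z gives the same grasp; the last joint's range is limited). The gripper opens to 85 mm and grips with 20 to 120 N. Pads are 22 mm wide; open, the fingers measure 114 mm over their backs; the gripper's body (76 mm by 85 mm) begins 54 mm behind the grasp point. The pads swing forward as they close: fully open they stand 13 mm farther back than shut.
Start: joints at [68.698, 4.979, 10.078, 95.1, 0, 90], TCP at [0.2, 0.512, 0.25] pointing down, gripper open.
Joint ranges: [-179.16, 179.16], [-48.56, 103.87], [-65.8, 70.77], [-126.05, 130.52], [-82.76, 87.17], [-180, 180]. Speed limits (degrees/s): [127.2, 127.2, 147.25, 180, 180, 180].

## Interface

Orientations are given as [roll, pitch, yaw] about the fixed x, y, z axes, in that order (R = Rz(yaw) Ry(pitch) Rx(roll)).
In Python, from workcell import bot gives the robot as it stands.
- The arm moves only by the tool drive_tool, never from a script. Its argument "plan" is a list of rows, each an object of numbers: "dx", "dy", "dz": the shift along the tool's x, y, z in m; "roll": the turn about the tool's z in rad; "hand": the finger opening in m, from 0 to 0.0854. In form: [{"dx": .., "dy": .., "dz": .., "roll": .., "hand": ..}, ...]. A call has 1 to 20 rows; each row is the pose to reach, as a shift and turn from the pose commanded when the call began, along the tool's axes at that moment; what a row does not reach only later rows make up. A row lasts 1/12 s, in which the tool goes at most 41.7 mm and 7.16 degrees, less where a joint would pass 70% of its speed; a pose out of reach is approached as far as the arm can. A call with a gripper value outside its range is refused whole. The fingers move at their own pace and stop on an object; "force" is the grip in N (left out, the last holds). Time passes only in rows, so rows that repeat a pose let the fingers close. It gives the time, the measured TCP pose, the force and the opening at its end, in the units of the state.
- bot.get_obs(): the state, without advancing time (a new reading comes with each control period).
- bot.camera(name): name is "scene" or "top" or "wrist"; returns a dict with "frame" (420x560x3 uint8, red, green, blue), "z_map" (420x560 float32, m along the optical axis (not along the pixel's ray), 0 where there is no reading), "mtx" (3x3 intrinsics, pixels), "k1" (the pictures are not rectified: a ray, as slopes to the right and down, at radius r is drawn at 1 + k1 r^2 times it, then the intrinsics apply), "R" (3x3) and "t" (3): a world point X has camera coordinates R X + t. Camera axes: x right, y down, z forward; pixel columns grow to the right and rows downward; lengths in m; the calibration is good to about 2 mm. A picture is of the moment at which its call begins.
- bot.job_done(): hands the job in, once; it reports no verdict.
The state is a dict: "time": time; "q": joint angles; "qd": joint speeds; "joint_efforts": joint torques, N m; "ee_pos": TCP position; "tcp_rot": TCP orientation; "wrist_force": force on the tool from outside, world axes, zero at the start; "torque": the same for the moment, N m; "opening": finger opening in m.
Only numpy, scipy, OpenCV 4.12 (cv2) and the standard library are available. Lean on these libraries where they do the work, as an engineer would, in place of code of your own. Each camera call takes 0.05 s, during which the arm holds its last target. There are 200 camera calls.

## Task

The gate lock is to be changed and the spare, the chrome lever lock cylinder, stands hemmed in at the back of the pulled-out key-cabinet shelf. Stand the radio, the torch and the key-cover stand aside on the black rubber mat, then fetch the lock cylinder and stand it upright in the middle of the bamboo coaster, and finally put the radio, the torch and the cover stand back upright on the shelf, each where it stood before. Leave the scooter key, the mug and the padlock where they are, and do not knock anything over.

Things in the scene. Friction and masses are not known exactly. Their poses are not given: they have to be found in the camera images.
- cabinet: Stainless cabinet in the low hatch wall, fixed. Origin: counter level (z 0), middle of the opening's front plane; x into the wall, y left along it. Its pulled-out shelf is 284 mm wide (y), reaches from the opening to x -300, flat top at z 20, front lip 5 mm higher. Wall and cabinet rise to 175 mm from x -12 on; the door, folded back at y 170 to 500, reaches out to x -35, up to z 160.
- radio: Black two-way radio standing on the shelf, loose, 0.17 to 0.34 kg: body 34 (x) by 54 (y) by 108 mm high, on top a stub antenna to 128 mm and a knob to 118 mm; thin belt clip on its +x face below height 80. Origin: middle of its underside, z up. Grip across x (34 mm) at about 90 mm height.
- torch: Dark metal torch standing on its lamp head, loose, 0.14 to 0.28 kg: head 46 mm diameter to height 30, cone to 50, tube 30 mm diameter to 112, tail cap 32 mm diameter to 128 mm. Origin: middle of its underside, z up. Grip across the upper tube from any side, at about 100 mm height.
- cover_stand: Set of four grey hard-silicone key covers on an upright aluminium stand, loose, 0.15 to 0.31 kg: foot 36 (x) by 60 (y) mm, plate with the covers to height 92, grip rail on top 14 (x) by 60 (y) mm from height 92 to 116. Origin: middle of its underside, z up. Grip the rail across x (14 mm) at about 105 mm height.
- lock_cylinder: Chrome lever lock cylinder standing on its 36 mm hexagon nut, loose, 0.13 to 0.25 kg: collar 38 mm diameter from height 22 to 36 mm, above it (to 47 mm) a lever 12 mm wide reaching 48 mm out along +x. Origin: middle of the underside on the barrel axis, z up. Grip the collar across y, TCP at about 30 mm. Radio, torch and cover stand hem it in: front, left and right, in any arrangement.
- mat: Black ribbed rubber mat on the counter, fixed, 230 (x) by 150 (y) by 4 mm. The parking place. Origin: middle of its underside (z 0). Lies left or right of the shelf.
- coaster: Square bamboo coaster on the counter, fixed, 100 by 100 by 9 mm. Origin: middle of its underside (z 0). Lies on the other side from the mat.
- scooter_key: Blue plastic headed scooter key lying near the shelf's front edge, loose, 89 mm long, 26 mm wide, 9 mm thick; x along the blade; origin on the underside where head meets blade. Leave it.
- mug: White mug on the counter, nearer the robot than mat and coaster, loose, 72 mm diameter, 85 mm high, with a handle. Origin: middle of its underside. Leave it.
- padlock: Brass padlock standing on the counter, nearer the robot than mat and coaster, loose, 46 by 22 by 69 mm high. Origin: middle of its underside. Leave it.

How it is judged:
By the outcome, as a careful person would: the job done as asked, in the order asked, and still so for the second after the job is handed in, with the robot touching nothing.
It also fails if it takes over 144 s, if anything falls off the work surface, if the arm or the gripper's body presses on something with over 40 N, if the wrist force passes 120 N, or if a joint passes its speed limit or range.

## Working session

There is one attempt and no reset: what is moved stays moved. The work goes in short steps, Python scripts to look and compute and a tool call to move; the robot and the scene stay as the last step left them, time stands still between calls to the robot, and variables do not carry over. Pictures are saved under pics/ and viewed, on a budget of 14 in all, crops included, one or two more only if the job needs it, and the job is handed in when it is done.

Besides the shell and the picture viewer there is one more tool, called after "Request:" by a JSON object that holds its "op" and its "data", one argument or row to a line. drive_tool: Moves the arm, as the interface text tells. Its arguments: {"type":"object","properties":{"plan":{"type":"array","items":{"type":"object","properties":{"dx":{"type":"number"},"dy":{"type":"number"},"dz":{"type":"number"},"roll":{"type":"number"},"hand":{"type":"number"}}}},"force":{"type":"number"}},"required":["plan"]}

```bash
ls; mkdir -p pics; cat > h.py <<'E'
import numpy as np, cv2
from workcell import bot
def snap(name,fn=None):
    c=bot.camera(name)
    if fn: cv2.imwrite('pics/'+fn,cv2.cvtColor(c['frame'],cv2.COLOR_RGB2BGR))
    return c
def cloud(c):
    K=np.array(c['mtx']);h,w=c['z_map'].shape
    u,v=np.meshgrid(np.arange(w),np.arange(h))
    p=np.stack([u,v],-1).reshape(-1,1,2).astype(np.float64)
    d=np.array([c['k1'],0,0,0],float)
    n=cv2.undistortPoints(p,K,d).reshape(h,w,2)
    z=c['z_map'].astype(float)
    P=np.dstack([n[...,0]*z,n[...,1]*z,z])
    W=(P-np.array(c['t']).reshape(3))@np.array(c['R'])
    W[z==0]=np.nan
    return W
def proj(c,X):
    R=np.array(c['R']);t=np.array(c['t']).reshape(3)
    return cv2.projectPoints(np.array(X,float).reshape(-1,3),cv2.Rodrigues(R)[0],t,np.array(c['mtx']),np.array([c['k1'],0,0,0],float))[0].reshape(-1,2)
E
python3 - <<'E'
from h import *
print(bot.get_obs())
for n in('scene','top'):
    c=snap(n,n+'0.png');np.savez(n+'0.npz',**{k:np.array(v) for k,v in c.items()})
    print(n,c['k1'],np.round(c['R'],3).tolist(),np.round(c['t'],3).tolist(),(-np.array(c['R']).T@np.array(c['t']).reshape(3)).round(3))
a=cv2.imread('pics/scene0.png');b=cv2.imread('pics/top0.png')
E
```

```text
pics
{'time': 0.0, 'q': array([ 6.86969987e+01,  5.01214060e+00,  1.00336694e+01,  9.50988314e+01,
       -1.76196814e-04,  9.00015068e+01]), 'qd': array([-0.09156303,  0.0954101 ,  0.00869579, -0.03906468,  0.00618408,
       -0.02861919]), 'joint_efforts': array([-1.08119370e-03, -5.20392358e+01,  4.64801788e+01,  1.65130338e-02,
       -5.64944025e-05,  2.75149034e-05]), 'ee_pos': array([0.19974231, 0.51223101, 0.24926604]), 'tcp_rot': array([-1.79922697e+02,  1.78229589e-04,  1.58695492e+02]), 'wrist_force': array([0.24976849, 0.2115844 , 0.41385384]), 'torque': array([ 0.06871273, -0.00677768, -0.06367517]), 'opening': 0.08561888017020512}
scene -0.10801577668957339 [[0.722, 0.692, -0.005], [0.46, -0.486, -0.743], [-0.517, 0.534, -0.669]] [-0.399, -0.189, 1.49] [ 1.145 -0.611  0.853]
top -0.07990892800735062 [[0.02, -1.0, 0.005], [-0.99, -0.02, -0.139], [0.139, -0.002, -0.99]] [-0.012, 0.527, 1.108] [3.68e-01 1.00e-03 1.17e+00]
```

View pics/top0.png

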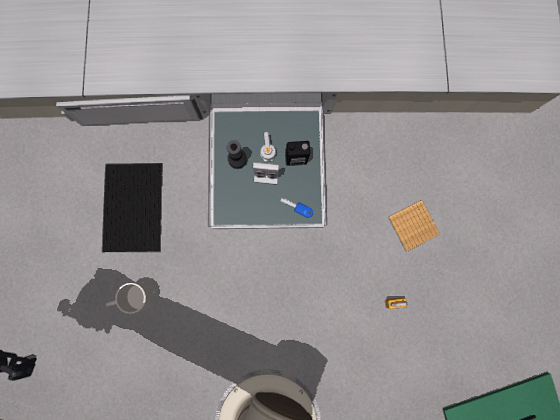

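View pics/scene0.png

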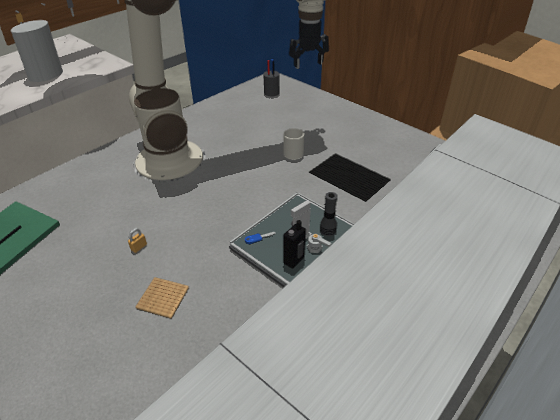

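The top view shows the torch at (236,152), the lock at (268,150) with its lever toward the wall, the radio at (298,153) and the cover stand at (266,172). The key is at (298,208), the mat at (132,207), the coaster at (414,225), the mug at (130,298) and the padlock at (397,302). The scene view agrees.

```bash
cat > m.py <<'E'
from h import *
c=dict(np.load('top0.npz'));W=cloud(c);np.set_printoptions(suppress=True,precision=4)
X,Y,Z=W[...,0],W[...,1],W[...,2];f=c['frame'].astype(int)
print('counter z',np.nanmedian(Z[240:280,220:360]))
def rep(n,m):
    m=m.astype(np.uint8);p=W[m>0];
    if len(p)<4: print(n,'few');return
    r=cv2.minAreaRect(p[:,:2].astype(np.float32)*1000)
    print(n,len(p),'mean',p.mean(0),'rect c',np.round(r[0],1),'size',np.round(r[1],1),'ang',round(r[2],1),'z',np.percentile(p[:,2],[2,50,98]))
def box(u0,v0,u1,v1):
    b=np.zeros(Z.shape,bool);b[v0:v1,u0:u1]=1;return b
b=box(200,100,335,235)
rep('shelf',b&(Z>.012)&(Z<.03)&(X<.70))
for n,u0,v0,u1,v1,zl,zh in[('torch cap',220,135,250,170,.138,.16),('torch all',220,130,252,172,.03,.2),('radio body',280,130,318,172,.12,.135),('radio all',280,130,318,172,.03,.2),('rail',250,158,284,190,.125,.15),('lock lever/top',255,125,280,162,.055,.08),('lock all',255,125,280,162,.03,.08)]:
    rep(n,box(u0,v0,u1,v1)&(Z>zl)&(Z<zh))
g=f.sum(2)
rep('mat',box(95,155,170,260)&(g<110))
rep('coaster',box(380,190,450,260)&(f[...,0]-f[...,2]>50))
rep('mug',box(100,270,160,320)&(Z>.06));rep('padlock',box(375,285,415,315)&(Z>.02));rep('key',box(275,190,320,222)&(f[...,2]-f[...,0]>40))
rep('key z',box(275,190,320,222)&(Z>.0255))
rep('wall',box(215,60,320,90)&(Z>.1));rep('wallfront',box(0,92,560,104)&(Z>.16));rep('door',box(55,90,205,130)&(Z>.1))
E
python3 m.py
python3 - <<'E'
import cv2
a=cv2.imread('pics/top0.png')[92:237,190:350]
cv2.imwrite('pics/crop0.png',cv2.resize(a,None,fx=4,fy=4,interpolation=cv2.INTER_CUBIC))
E
```

```text
counter z 3.5473952178901376e-05
shelf 8588 mean [0.575  0.0178 0.0209] rect c [590.7  15.3] size [227.4 301. ] ang 1.8 z [0.0154 0.0208 0.0278]
torch cap 165 mean [0.6476 0.0916 0.1484] rect c [648.1  92. ] size [31.8 30.6] ang 60.3 z [0.1415 0.1485 0.1538]
torch all 409 mean [0.6415 0.09   0.1028] rect c [644.7  90.3] size [38.8 45.6] ang 30.2 z [0.0358 0.1042 0.1524]
radio body 281 mean [ 0.6529 -0.0569  0.1275] rect c [655.2 -57.1] size [35.8 54. ] ang 5.7 z [0.1223 0.1276 0.1321]
radio all 550 mean [ 0.6477 -0.0558  0.1106] rect c [654.1 -55.9] size [37.7 55.8] ang 3.9 z [0.0399 0.1258 0.1479]
rail 172 mean [0.6069 0.0173 0.1352] rect c [607.7  17.2] size [58.5 15.4] ang 86.2 z [0.126  0.1357 0.1392]
lock lever/top 195 mean [0.6738 0.0163 0.0625] rect c [679.1  15.9] size [64.8 34.7] ang 1.1 z [0.0551 0.0634 0.0701]
lock all 256 mean [0.6698 0.0157 0.0593] rect c [678.3  16. ] size [66.5 34.9] ang 1.4 z [0.0322 0.0595 0.0698]
mat 4789 mean [nan nan nan] rect c [525.2 358.8] size [225.5 147.2] ang 2.6 z [nan nan nan]
coaster 1472 mean [nan nan nan] rect c [ 493.1 -363.6] size [100.6  99.8] ang 29.1 z [nan nan nan]
mug 351 mean [0.2999 0.3323 0.0781] rect c [304.  336.8] size [93.  70.4] ang 74.6 z [0.0615 0.0809 0.0891]
padlock 198 mean [ 0.2983 -0.3047  0.0455] rect c [ 297.3 -308.2] size [22.9 47.5] ang 6.1 z [0.0232 0.0398 0.07  ]
key 183 mean [nan nan nan] rect c [523.2 -79.2] size [46.  27.7] ang 64.5 z [nan nan nan]
key z 210 mean [ 0.5262 -0.0693  0.0288] rect c [536.9 -53.4] size [63.7 92.5] ang 0.4 z [0.0258 0.0284 0.0338]
wall 3138 mean [0.8131 0.0181 0.1753] rect c [813.3  18. ] size [ 74.6 239.3] ang 1.4 z [0.1716 0.1753 0.1789]
wallfront 1303 mean [0.7671 0.2355 0.1732] rect c [769.7 -16.1] size [  23.7 1314.7] ang 1.3 z [0.1652 0.1738 0.1788]
door 3146 mean [0.757  0.3503 0.1468] rect c [758.2 347.9] size [ 35.9 376.2] ang 1.9 z [0.1033 0.1514 0.178 ]
```

View pics/crop0.png

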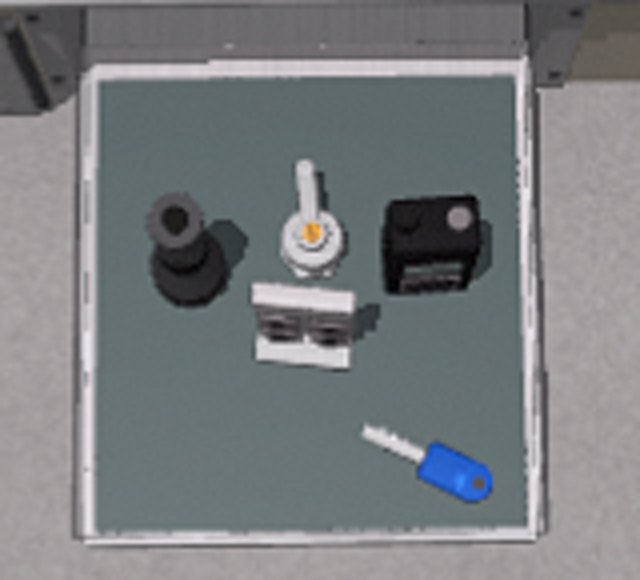

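The torch is left of the lock, the radio right and the cover stand in front of it. The mat is on the left and the coaster on the right. Next I move above the shelf for a close look with the wrist camera.

Request:
{"op": "drive_tool", "data": {
  "plan": [
    {"dx": -0.026,"dy": -0.016,"dz": -0.006,"roll": 0.06},
    {"dx": -0.052,"dy": -0.033,"dz": -0.011,"roll": 0.12},
    {"dx": -0.077,"dy": -0.05,"dz": -0.017,"roll": 0.18},
    {"dx": -0.103,"dy": -0.066,"dz": -0.022,"roll": 0.24},
    {"dx": -0.129,"dy": -0.083,"dz": -0.028,"roll": 0.3},
    {"dx": -0.155,"dy": -0.099,"dz": -0.033,"roll": 0.36},
    {"dx": -0.18,"dy": -0.116,"dz": -0.039,"roll": 0.42},
    {"dx": -0.206,"dy": -0.132,"dz": -0.044,"roll": 0.48},
    {"dx": -0.232,"dy": -0.149,"dz": -0.05,"roll": 0.54},
    {"dx": -0.258,"dy": -0.165,"dz": -0.055,"roll": 0.6},
    {"dx": -0.283,"dy": -0.182,"dz": -0.061,"roll": 0.66},
    {"dx": -0.309,"dy": -0.198,"dz": -0.066,"roll": 0.72},
    {"dx": -0.335,"dy": -0.215,"dz": -0.072,"roll": 0.78},
    {"dx": -0.361,"dy": -0.231,"dz": -0.077,"roll": 0.84},
    {"dx": -0.412,"dy": -0.264,"dz": -0.088,"roll": 0.96},
    {"dx": -0.464,"dy": -0.297,"dz": -0.099,"roll": 1.08},
    {"dx": -0.515,"dy": -0.33,"dz": -0.11,"roll": 1.199},
    {"dx": -0.515,"dy": -0.33,"dz": -0.11,"roll": 1.199},
    {"dx": -0.515,"dy": -0.33,"dz": -0.11,"roll": 1.199},
    {"dx": -0.515,"dy": -0.33,"dz": -0.11,"roll": 1.199}
  ]
}}

```text
invalid input at $.plan[0]: expected keys dx, dy, dz, roll, hand
```

```bash
python3 - <<'E'
from h import *
c=snap('wrist','w1.png');np.savez('w1.npz',**{k:np.array(v) for k,v in c.items()})
print((-np.array(c['R']).T@np.array(c['t']).reshape(3)).round(3),np.round(c['R'],2).tolist())
o=bot.get_obs();print(o['time'],o['ee_pos'],o['tcp_rot'],o['q'])
E
```

```text
[0.132 0.538 0.374] [[0.36, 0.93, -0.0], [0.89, -0.35, 0.28], [0.26, -0.11, -0.96]]
0.15 [0.19974186 0.51229818 0.24945539] [-1.79943788e+02 -7.21553325e-04  1.58698669e+02] [6.86991504e+01 5.00399663e+00 1.00460861e+01 9.50983012e+01
 7.22025560e-04 9.00004810e+01]
```

View pics/w1.png

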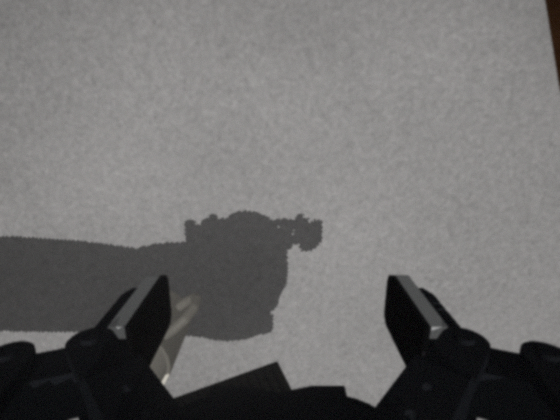

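That picture shows only bare counter and the fingers, because the move was refused: every row needs all five keys. I'll resend it.

Request:
{"op": "drive_tool", "data": {
  "plan": [
    {"dx": -0.026,"dy": -0.016,"dz": -0.006,"roll": 0.06,"hand": 0.085},
    {"dx": -0.077,"dy": -0.05,"dz": -0.017,"roll": 0.18,"hand": 0.085},
    {"dx": -0.103,"dy": -0.066,"dz": -0.022,"roll": 0.24,"hand": 0.085},
    {"dx": -0.129,"dy": -0.083,"dz": -0.028,"roll": 0.3,"hand": 0.085},
    {"dx": -0.155,"dy": -0.099,"dz": -0.033,"roll": 0.36,"hand": 0.085},
    {"dx": -0.18,"dy": -0.116,"dz": -0.039,"roll": 0.42,"hand": 0.085},
    {"dx": -0.206,"dy": -0.132,"dz": -0.044,"roll": 0.48,"hand": 0.085},
    {"dx": -0.232,"dy": -0.149,"dz": -0.05,"roll": 0.54,"hand": 0.085},
    {"dx": -0.258,"dy": -0.165,"dz": -0.055,"roll": 0.6,"hand": 0.085},
    {"dx": -0.283,"dy": -0.182,"dz": -0.061,"roll": 0.66,"hand": 0.085},
    {"dx": -0.309,"dy": -0.198,"dz": -0.066,"roll": 0.72,"hand": 0.085},
    {"dx": -0.335,"dy": -0.215,"dz": -0.072,"roll": 0.78,"hand": 0.085},
    {"dx": -0.361,"dy": -0.231,"dz": -0.077,"roll": 0.84,"hand": 0.085},
    {"dx": -0.39,"dy": -0.25,"dz": -0.083,"roll": 0.91,"hand": 0.085},
    {"dx": -0.42,"dy": -0.27,"dz": -0.09,"roll": 0.98,"hand": 0.085},
    {"dx": -0.45,"dy": -0.29,"dz": -0.096,"roll": 1.05,"hand": 0.085},
    {"dx": -0.48,"dy": -0.31,"dz": -0.103,"roll": 1.12,"hand": 0.085},
    {"dx": -0.5,"dy": -0.32,"dz": -0.107,"roll": 1.17,"hand": 0.085},
    {"dx": -0.515,"dy": -0.33,"dz": -0.11,"roll": 1.199,"hand": 0.085},
    {"dx": -0.515,"dy": -0.33,"dz": -0.11,"roll": 1.199,"hand": 0.085}
  ]
}}

```text
time: 1.82
ee_pos: [0.5613, 0.0153, 0.3591]
tcp_rot: [-179.9, 0.0, 89.7]
wrist_force: [-0.9, -0.1, -0.1]
opening: 0.0851
```

```bash
python3 - <<'E'
from h import *
c=snap('wrist','w2.png');np.savez('w2.npz',**{k:np.array(v) for k,v in c.items()})
print((-np.array(c['R']).T@np.array(c['t']).reshape(3)).round(3))
o=bot.get_obs();print(o['time'],o['ee_pos'],o['tcp_rot'],o['q'])
E
```

```text
[0.562 0.088 0.484]
1.8667 [0.56049901 0.01660482 0.35917177] [-1.79928815e+02  3.15543026e-03  8.98687350e+01] [ 1.69731350e+00  1.09937400e+01  2.93184560e+01  1.08395966e+02
 -8.82352980e-04  9.18285810e+01]
```

View pics/w2.png

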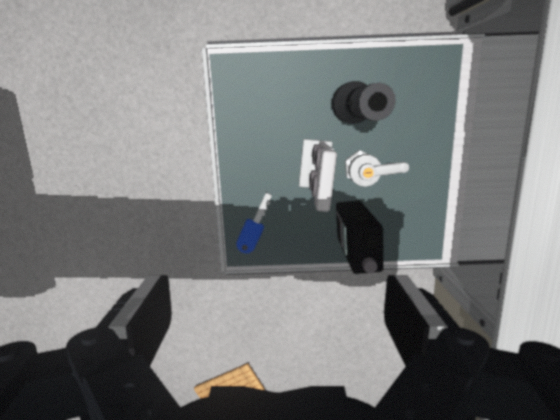

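The wrist view shows the torch at (370,101), the rail at (323,175), the lock at (365,170) with its lever pointing to the right (+x), the radio at (360,235) and the key at (252,230). I'll measure from this one.

```bash
cat > m2.py <<'E'
from h import *
c=dict(np.load('w2.npz'));W=cloud(c);np.set_printoptions(suppress=True,precision=4)
X,Y,Z=W[...,0],W[...,1],W[...,2]
def rep(n,m):
    p=W[m];r=cv2.minAreaRect(p[:,:2].astype(np.float32)*1000)
    print(n,len(p),'mean',p[:,:2].mean(0),'rect c',np.round(r[0],1),'size',np.round(r[1],1),'ang',round(r[2],1),'z',np.percentile(p[:,2],[2,50,98]))
def R(x0,x1,y0,y1,z0,z1): return (X>x0)&(X<x1)&(Y>y0)&(Y<y1)&(Z>z0)&(Z<z1)
print('shelf z',np.nanmedian(Z[R(.5,.56,0,.1,.0,.04)]))
rep('torch cap',R(.6,.7,.05,.14,.143,.16));rep('torch all',R(.6,.7,.05,.14,.03,.16))
rep('radio top',R(.6,.7,-.11,-.01,.123,.133));rep('radio top all',R(.6,.7,-.11,-.01,.123,.16))
rep('rail',R(.57,.63,-.03,.06,.13,.145));rep('foot+',R(.57,.64,-.03,.06,.03,.145))
rep('lock lever',R(.64,.74,-.02,.05,.06,.075));rep('collar',R(.63,.675,-.02,.05,.04,.075))
s=R(.4,.78,-.2,.2,.0235,.03);rep('rim',s)
E
python3 m2.py
```

```text
shelf z 0.0215259834567932
torch cap 1130 mean [0.6479 0.0894] rect c [648.4  89.2] size [31.2 31.9] ang 89.7 z [0.1465 0.1491 0.152 ]
torch all 2181 mean [0.6425 0.0893] rect c [644.7  89.2] size [39.3 46. ] ang 0.0 z [0.0415 0.1472 0.1517]
radio top 1212 mean [ 0.6527 -0.0569] rect c [654.6 -59.2] size [34.5 54. ] ang 4.3 z [0.1241 0.1287 0.1311]
radio top all 1611 mean [ 0.6517 -0.0553] rect c [645.1 -42.4] size [49.4 98.4] ang 28.9 z [0.1244 0.1291 0.1491]
rail 891 mean [0.6075 0.0165] rect c [607.9  15.2] size [59.8 14.3] ang 85.1 z [0.1327 0.1366 0.1384]
foot+ 1496 mean [0.6057 0.0186] rect c [603.1  15.6] size [59.9 23.8] ang 85.4 z [0.0305 0.1355 0.1383]
lock lever 587 mean [0.6802 0.0145] rect c [683.   12.6] size [56.3 19.2] ang 1.5 z [0.0614 0.0661 0.0691]
collar 743 mean [0.6605 0.0135] rect c [660.4  11.7] size [37.4 29.1] ang 89.5 z [0.0478 0.0574 0.069 ]
rim 3460 mean [0.5649 0.0199] rect c [630.2  31.1] size [307.3 325.9] ang 1.9 z [0.0236 0.0258 0.0298]
```

Request:
{"op": "drive_tool", "data": {
  "force": 40,
  "plan": [
    {"dx": 0,"dy": 0.025,"dz": 0,"roll": 0.04,"hand": 0.06},
    {"dx": 0,"dy": 0.047,"dz": 0.015,"roll": 0.084,"hand": 0.06},
    {"dx": 0,"dy": 0.047,"dz": 0.045,"roll": 0.084,"hand": 0.06},
    {"dx": 0,"dy": 0.047,"dz": 0.08,"roll": 0.084,"hand": 0.06},
    {"dx": 0,"dy": 0.047,"dz": 0.115,"roll": 0.084,"hand": 0.06},
    {"dx": 0,"dy": 0.047,"dz": 0.15,"roll": 0.084,"hand": 0.06},
    {"dx": 0,"dy": 0.047,"dz": 0.18,"roll": 0.084,"hand": 0.06},
    {"dx": 0,"dy": 0.047,"dz": 0.205,"roll": 0.084,"hand": 0.06},
    {"dx": 0,"dy": 0.047,"dz": 0.222,"roll": 0.084,"hand": 0.06},
    {"dx": 0,"dy": 0.047,"dz": 0.23,"roll": 0.084,"hand": 0.06},
    {"dx": 0,"dy": 0.047,"dz": 0.234,"roll": 0.084,"hand": 0.06},
    {"dx": 0,"dy": 0.047,"dz": 0.234,"roll": 0.084,"hand": 0.06},
    {"dx": 0,"dy": 0.047,"dz": 0.234,"roll": 0.084,"hand": 0.06}
  ]
}}

```text
time: 2.95
ee_pos: [0.6071, 0.0182, 0.1273]
tcp_rot: [179.9, -0.0, 85.2]
wrist_force: [-1.1, 0.9, 0.7]
opening: 0.0602
```

Request:
{"op": "drive_tool", "data": {
  "force": 40,
  "plan": [
    {"dx": 0,"dy": 0.0005,"dz": 0.001,"roll": 0,"hand": 0.03},
    {"dx": 0,"dy": 0.0005,"dz": 0.001,"roll": 0,"hand": 0.02},
    {"dx": 0,"dy": 0.0005,"dz": 0.001,"roll": 0,"hand": 0.012},
    {"dx": 0,"dy": 0.0005,"dz": 0.001,"roll": 0,"hand": 0.0},
    {"dx": 0,"dy": 0.0005,"dz": 0.001,"roll": 0,"hand": 0.0},
    {"dx": 0,"dy": 0.0005,"dz": 0.001,"roll": 0,"hand": 0.0},
    {"dx": 0,"dy": 0.0005,"dz": 0.001,"roll": 0,"hand": 0.0},
    {"dx": 0,"dy": 0.0005,"dz": 0.001,"roll": 0,"hand": 0.0},
    {"dx": 0,"dy": 0.0005,"dz": 0.001,"roll": 0,"hand": 0.0}
  ]
}}

```text
time: 3.7
ee_pos: [0.6076, 0.0178, 0.1255]
tcp_rot: [179.9, -0.0, 85.2]
wrist_force: [0.9, -0.7, 5.6]
opening: 0.0135
```

Request:
{"op": "drive_tool", "data": {
  "plan": [
    {"dx": 0,"dy": 0,"dz": -0.01,"roll": 0,"hand": 0},
    {"dx": 0,"dy": 0,"dz": -0.03,"roll": 0,"hand": 0},
    {"dx": 0,"dy": -0.005,"dz": -0.055,"roll": 0,"hand": 0},
    {"dx": 0,"dy": -0.025,"dz": -0.07,"roll": 0,"hand": 0},
    {"dx": 0.0,"dy": -0.05,"dz": -0.075,"roll": 0,"hand": 0},
    {"dx": 0.015,"dy": -0.072,"dz": -0.075,"roll": 0,"hand": 0},
    {"dx": 0.04,"dy": -0.085,"dz": -0.075,"roll": 0,"hand": 0},
    {"dx": 0.07,"dy": -0.096,"dz": -0.075,"roll": 0,"hand": 0},
    {"dx": 0.1,"dy": -0.107,"dz": -0.075,"roll": 0,"hand": 0},
    {"dx": 0.13,"dy": -0.118,"dz": -0.075,"roll": 0,"hand": 0},
    {"dx": 0.16,"dy": -0.129,"dz": -0.075,"roll": 0,"hand": 0},
    {"dx": 0.19,"dy": -0.14,"dz": -0.075,"roll": 0,"hand": 0},
    {"dx": 0.22,"dy": -0.15,"dz": -0.075,"roll": 0,"hand": 0},
    {"dx": 0.25,"dy": -0.16,"dz": -0.075,"roll": 0,"hand": 0},
    {"dx": 0.28,"dy": -0.17,"dz": -0.075,"roll": 0,"hand": 0},
    {"dx": 0.31,"dy": -0.178,"dz": -0.075,"roll": 0,"hand": 0},
    {"dx": 0.332,"dy": -0.184,"dz": -0.07,"roll": 0,"hand": 0},
    {"dx": 0.345,"dy": -0.187,"dz": -0.06,"roll": 0,"hand": 0},
    {"dx": 0.351,"dy": -0.188,"dz": -0.045,"roll": 0,"hand": 0},
    {"dx": 0.3525,"dy": -0.188,"dz": -0.03,"roll": 0,"hand": 0}
  ]
}}

```text
time: 5.37
ee_pos: [0.449, 0.3856, 0.1537]
tcp_rot: [-180.0, 0.0, 85.3]
wrist_force: [-0.6, -0.4, -2.4]
opening: 0.0135
```

Request:
{"op": "drive_tool", "data": {
  "plan": [
    {"dx": 0,"dy": 0,"dz": 0.015,"roll": 0,"hand": 0},
    {"dx": 0,"dy": 0,"dz": 0.028,"roll": 0,"hand": 0},
    {"dx": 0,"dy": 0,"dz": 0.036,"roll": 0,"hand": 0},
    {"dx": 0,"dy": 0,"dz": 0.041,"roll": 0,"hand": 0},
    {"dx": 0,"dy": 0,"dz": 0.044,"roll": 0,"hand": 0},
    {"dx": 0,"dy": 0,"dz": 0.045,"roll": 0,"hand": 0},
    {"dx": 0,"dy": 0,"dz": 0.045,"roll": 0,"hand": 0},
    {"dx": 0,"dy": 0,"dz": 0.045,"roll": 0,"hand": 0}
  ]
}}

```text
time: 6.03
ee_pos: [0.4498, 0.385, 0.1107]
tcp_rot: [180.0, -0.0, 85.2]
wrist_force: [0.1, 0.2, -2.0]
opening: 0.0132
```

Request:
{"op": "drive_tool", "data": {
  "plan": [
    {"dx": 0,"dy": 0,"dz": 0.0008,"roll": 0,"hand": 0},
    {"dx": 0,"dy": 0,"dz": 0.0015,"roll": 0,"hand": 0},
    {"dx": 0,"dy": 0,"dz": 0.0015,"roll": 0,"hand": 0},
    {"dx": 0,"dy": 0,"dz": 0.0015,"roll": 0,"hand": 0.015},
    {"dx": 0,"dy": 0,"dz": 0.0015,"roll": 0,"hand": 0.02},
    {"dx": 0,"dy": 0,"dz": 0.0015,"roll": 0,"hand": 0.03},
    {"dx": 0,"dy": 0,"dz": 0.0015,"roll": 0,"hand": 0.05},
    {"dx": 0,"dy": 0,"dz": 0.0015,"roll": 0,"hand": 0.06},
    {"dx": 0,"dy": 0,"dz": 0.0015,"roll": 0,"hand": 0.06}
  ]
}}

```text
time: 6.78
ee_pos: [0.4494, 0.3848, 0.1084]
tcp_rot: [-180.0, 0.0, 85.2]
wrist_force: [-0.2, -0.8, 0.1]
opening: 0.0598
```

Request:
{"op": "drive_tool", "data": {
  "plan": [
    {"dx": 0,"dy": 0,"dz": -0.03,"roll": 0,"hand": 0.06},
    {"dx": 0,"dy": 0,"dz": -0.065,"roll": 0,"hand": 0.06},
    {"dx": -0.01,"dy": 0.008,"dz": -0.1,"roll": 0,"hand": 0.06},
    {"dx": -0.035,"dy": 0.028,"dz": -0.12,"roll": 0,"hand": 0.06},
    {"dx": -0.06,"dy": 0.048,"dz": -0.12,"roll": 0,"hand": 0.06},
    {"dx": -0.088,"dy": 0.071,"dz": -0.12,"roll": 0,"hand": 0.06},
    {"dx": -0.116,"dy": 0.094,"dz": -0.12,"roll": 0,"hand": 0.06},
    {"dx": -0.144,"dy": 0.117,"dz": -0.12,"roll": 0,"hand": 0.06},
    {"dx": -0.172,"dy": 0.139,"dz": -0.12,"roll": 0,"hand": 0.06},
    {"dx": -0.2,"dy": 0.161,"dz": -0.12,"roll": 0,"hand": 0.06},
    {"dx": -0.226,"dy": 0.182,"dz": -0.12,"roll": 0,"hand": 0.06},
    {"dx": -0.25,"dy": 0.202,"dz": -0.12,"roll": 0,"hand": 0.06},
    {"dx": -0.268,"dy": 0.215,"dz": -0.12,"roll": 0,"hand": 0.06},
    {"dx": -0.2765,"dy": 0.2225,"dz": -0.115,"roll": 0,"hand": 0.06},
    {"dx": -0.2765,"dy": 0.2225,"dz": -0.1,"roll": 0,"hand": 0.06},
    {"dx": -0.2765,"dy": 0.2225,"dz": -0.075,"roll": 0,"hand": 0.06},
    {"dx": -0.2765,"dy": 0.2225,"dz": -0.05,"roll": 0,"hand": 0.06},
    {"dx": -0.2765,"dy": 0.2225,"dz": -0.028,"roll": 0,"hand": 0.06},
    {"dx": -0.2765,"dy": 0.2225,"dz": -0.0125,"roll": 0,"hand": 0.06},
    {"dx": -0.2765,"dy": 0.2225,"dz": -0.0125,"roll": 0,"hand": 0.06}
  ]
}}

```text
time: 8.45
ee_pos: [0.646, 0.0911, 0.1166]
tcp_rot: [-179.7, 0.1, 85.2]
wrist_force: [-0.5, 0.0, -0.2]
opening: 0.0599
```

Request:
{"op": "drive_tool", "data": {
  "force": 40,
  "plan": [
    {"dx": 0,"dy": 0,"dz": 0,"roll": 0,"hand": 0.045},
    {"dx": 0,"dy": 0,"dz": 0,"roll": 0,"hand": 0.035},
    {"dx": 0,"dy": 0,"dz": 0,"roll": 0,"hand": 0.03},
    {"dx": 0,"dy": 0,"dz": 0,"roll": 0,"hand": 0.02},
    {"dx": 0,"dy": 0,"dz": 0,"roll": 0,"hand": 0.01},
    {"dx": 0,"dy": 0,"dz": 0,"roll": 0,"hand": 0.0},
    {"dx": 0,"dy": 0,"dz": 0,"roll": 0,"hand": 0.0},
    {"dx": 0,"dy": 0,"dz": 0,"roll": 0,"hand": 0.0}
  ]
}}

```text
time: 9.12
ee_pos: [0.6487, 0.0908, 0.1227]
tcp_rot: [179.9, -0.0, 85.2]
wrist_force: [-0.3, -0.1, 6.5]
opening: 0.0298
```

Request:
{"op": "drive_tool", "data": {
  "plan": [
    {"dx": 0,"dy": 0,"dz": -0.01,"roll": 0,"hand": 0},
    {"dx": 0,"dy": 0,"dz": -0.03,"roll": 0,"hand": 0},
    {"dx": 0.005,"dy": -0.003,"dz": -0.055,"roll": 0,"hand": 0},
    {"dx": 0.02,"dy": -0.011,"dz": -0.07,"roll": 0,"hand": 0},
    {"dx": 0.04,"dy": -0.023,"dz": -0.075,"roll": 0,"hand": 0},
    {"dx": 0.065,"dy": -0.037,"dz": -0.075,"roll": 0,"hand": 0},
    {"dx": 0.09,"dy": -0.051,"dz": -0.075,"roll": 0,"hand": 0},
    {"dx": 0.115,"dy": -0.065,"dz": -0.075,"roll": 0,"hand": 0},
    {"dx": 0.14,"dy": -0.079,"dz": -0.075,"roll": 0,"hand": 0},
    {"dx": 0.165,"dy": -0.093,"dz": -0.075,"roll": 0,"hand": 0},
    {"dx": 0.19,"dy": -0.107,"dz": -0.075,"roll": 0,"hand": 0},
    {"dx": 0.213,"dy": -0.12,"dz": -0.075,"roll": 0,"hand": 0},
    {"dx": 0.232,"dy": -0.131,"dz": -0.075,"roll": 0,"hand": 0},
    {"dx": 0.247,"dy": -0.14,"dz": -0.07,"roll": 0,"hand": 0},
    {"dx": 0.255,"dy": -0.144,"dz": -0.06,"roll": 0,"hand": 0},
    {"dx": 0.258,"dy": -0.146,"dz": -0.045,"roll": 0,"hand": 0},
    {"dx": 0.258,"dy": -0.146,"dz": -0.027,"roll": 0,"hand": 0},
    {"dx": 0.258,"dy": -0.146,"dz": -0.01,"roll": 0,"hand": 0},
    {"dx": 0.258,"dy": -0.146,"dz": 0.004,"roll": 0,"hand": 0},
    {"dx": 0.258,"dy": -0.146,"dz": 0.012,"roll": 0,"hand": 0}
  ]
}}

```text
time: 10.78
ee_pos: [0.5236, 0.359, 0.1065]
tcp_rot: [-179.9, 0.1, 85.2]
wrist_force: [-0.3, -5.0, 44.0]
opening: 0.0299
```

Request:
{"op": "drive_tool", "data": {
  "plan": [
    {"dx": 0,"dy": 0,"dz": 0.0025,"roll": 0,"hand": 0},
    {"dx": 0,"dy": 0,"dz": 0.004,"roll": 0,"hand": 0},
    {"dx": 0,"dy": 0,"dz": 0.004,"roll": 0,"hand": 0},
    {"dx": 0,"dy": 0,"dz": 0.004,"roll": 0,"hand": 0}
  ]
}}

```text
time: 11.12
ee_pos: [0.5243, 0.3598, 0.1059]
tcp_rot: [180.0, -0.0, 85.2]
wrist_force: [-2.0, -0.5, 4.7]
opening: 0.0297
```

Request:
{"op": "drive_tool", "data": {
  "plan": [
    {"dx": 0,"dy": 0,"dz": 0,"roll": 0,"hand": 0.032},
    {"dx": 0,"dy": 0,"dz": 0,"roll": 0,"hand": 0.04},
    {"dx": 0,"dy": 0,"dz": 0,"roll": 0,"hand": 0.055},
    {"dx": 0,"dy": 0,"dz": 0,"roll": 0,"hand": 0.065},
    {"dx": 0,"dy": 0,"dz": 0,"roll": 0,"hand": 0.065},
    {"dx": 0,"dy": 0,"dz": -0.02,"roll": 0,"hand": 0.065},
    {"dx": 0,"dy": 0,"dz": -0.05,"roll": 0,"hand": 0.065},
    {"dx": 0,"dy": 0,"dz": -0.085,"roll": 0,"hand": 0.065},
    {"dx": 0,"dy": 0,"dz": -0.11,"roll": 0,"hand": 0.065},
    {"dx": -0.01,"dy": 0.004,"dz": -0.124,"roll": 0,"hand": 0.065},
    {"dx": -0.03,"dy": 0.012,"dz": -0.124,"roll": 0,"hand": 0.065},
    {"dx": -0.06,"dy": 0.024,"dz": -0.124,"roll": 0,"hand": 0.065},
    {"dx": -0.095,"dy": 0.039,"dz": -0.124,"roll": 0,"hand": 0.065},
    {"dx": -0.13,"dy": 0.053,"dz": -0.124,"roll": 0,"hand": 0.065},
    {"dx": -0.165,"dy": 0.067,"dz": -0.124,"roll": 0,"hand": 0.065},
    {"dx": -0.2,"dy": 0.081,"dz": -0.124,"roll": -0.04,"hand": 0.065},
    {"dx": -0.235,"dy": 0.096,"dz": -0.124,"roll": -0.08,"hand": 0.065},
    {"dx": -0.27,"dy": 0.11,"dz": -0.124,"roll": -0.12,"hand": 0.065},
    {"dx": -0.305,"dy": 0.124,"dz": -0.124,"roll": -0.162,"hand": 0.065},
    {"dx": -0.335,"dy": 0.136,"dz": -0.124,"roll": -0.162,"hand": 0.065}
  ]
}}

```text
time: 12.78
ee_pos: [0.6319, 0.0123, 0.229]
tcp_rot: [180.0, 0.0, 94.6]
wrist_force: [0.2, 0.9, 0.3]
opening: 0.0652
```

```bash
python3 - <<'E'
from h import *
c=snap('top','t1.png');np.savez('t1.npz',**{k:np.array(v) for k,v in c.items()})
E
```

```text
(no output)
```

View pics/t1.png

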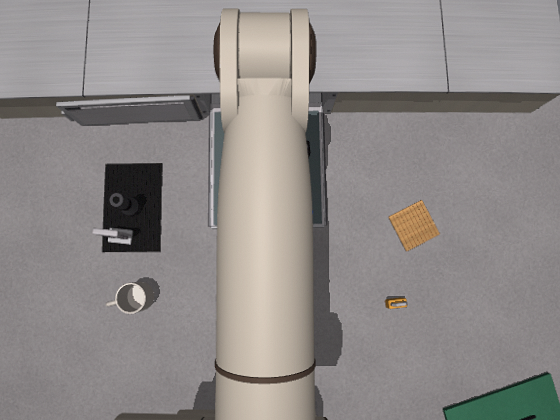

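The torch at (120,203) and the stand at (118,234) both stand on the mat. The mug, padlock and coaster are undisturbed. The radio is next.

Request:
{"op": "drive_tool", "data": {
  "plan": [
    {"dx": -0.025,"dy": 0.006,"dz": 0,"roll": 0,"hand": 0.065},
    {"dx": -0.055,"dy": 0.013,"dz": 0,"roll": 0,"hand": 0.065},
    {"dx": -0.073,"dy": 0.017,"dz": 0.005,"roll": 0,"hand": 0.065},
    {"dx": -0.073,"dy": 0.017,"dz": 0.02,"roll": 0,"hand": 0.065},
    {"dx": -0.073,"dy": 0.017,"dz": 0.045,"roll": 0,"hand": 0.065},
    {"dx": -0.073,"dy": 0.017,"dz": 0.07,"roll": 0,"hand": 0.065},
    {"dx": -0.073,"dy": 0.017,"dz": 0.09,"roll": 0,"hand": 0.065},
    {"dx": -0.073,"dy": 0.017,"dz": 0.105,"roll": 0,"hand": 0.065},
    {"dx": -0.073,"dy": 0.017,"dz": 0.114,"roll": 0,"hand": 0.065},
    {"dx": -0.073,"dy": 0.017,"dz": 0.118,"roll": 0,"hand": 0.065},
    {"dx": -0.073,"dy": 0.017,"dz": 0.118,"roll": 0,"hand": 0.065},
    {"dx": -0.073,"dy": 0.017,"dz": 0.118,"roll": 0,"hand": 0.065}
  ]
}}

```text
time: 13.83
ee_pos: [0.6546, -0.0566, 0.1119]
tcp_rot: [179.9, 0.0, 94.5]
wrist_force: [0.3, 0.2, -0.6]
opening: 0.0649
```

Request:
{"op": "drive_tool", "data": {
  "force": 45,
  "plan": [
    {"dx": 0,"dy": 0,"dz": 0,"roll": 0,"hand": 0.05},
    {"dx": 0,"dy": 0,"dz": 0,"roll": 0,"hand": 0.04},
    {"dx": 0,"dy": 0,"dz": 0,"roll": 0,"hand": 0.034},
    {"dx": 0,"dy": 0,"dz": 0,"roll": 0,"hand": 0.025},
    {"dx": 0,"dy": 0,"dz": 0,"roll": 0,"hand": 0.01},
    {"dx": 0,"dy": 0,"dz": 0,"roll": 0,"hand": 0.0},
    {"dx": 0,"dy": 0,"dz": 0,"roll": 0,"hand": 0.0},
    {"dx": 0,"dy": 0,"dz": 0,"roll": 0,"hand": 0.0}
  ]
}}

```text
time: 14.5
ee_pos: [0.6548, -0.0567, 0.1121]
tcp_rot: [179.9, 0.0, 94.5]
wrist_force: [1.5, 0.6, 5.7]
opening: 0.0336
```

Request:
{"op": "drive_tool", "data": {
  "plan": [
    {"dx": 0,"dy": 0,"dz": -0.01,"roll": 0,"hand": 0},
    {"dx": 0,"dy": 0,"dz": -0.03,"roll": 0,"hand": 0},
    {"dx": 0,"dy": 0,"dz": -0.055,"roll": 0,"hand": 0},
    {"dx": 0.004,"dy": 0,"dz": -0.08,"roll": 0,"hand": 0},
    {"dx": 0.018,"dy": -0.001,"dz": -0.095,"roll": 0,"hand": 0},
    {"dx": 0.04,"dy": -0.002,"dz": -0.1,"roll": 0,"hand": 0},
    {"dx": 0.068,"dy": -0.004,"dz": -0.1,"roll": 0,"hand": 0},
    {"dx": 0.097,"dy": -0.006,"dz": -0.1,"roll": 0,"hand": 0},
    {"dx": 0.126,"dy": -0.008,"dz": -0.1,"roll": 0,"hand": 0},
    {"dx": 0.155,"dy": -0.01,"dz": -0.1,"roll": 0,"hand": 0},
    {"dx": 0.184,"dy": -0.012,"dz": -0.1,"roll": 0,"hand": 0},
    {"dx": 0.213,"dy": -0.014,"dz": -0.1,"roll": 0,"hand": 0},
    {"dx": 0.242,"dy": -0.016,"dz": -0.1,"roll": 0,"hand": 0},
    {"dx": 0.271,"dy": -0.018,"dz": -0.1,"roll": 0,"hand": 0},
    {"dx": 0.3,"dy": -0.02,"dz": -0.1,"roll": 0,"hand": 0},
    {"dx": 0.328,"dy": -0.022,"dz": -0.1,"roll": 0,"hand": 0},
    {"dx": 0.352,"dy": -0.023,"dz": -0.1,"roll": 0,"hand": 0},
    {"dx": 0.372,"dy": -0.024,"dz": -0.1,"roll": 0,"hand": 0},
    {"dx": 0.384,"dy": -0.0243,"dz": -0.095,"roll": 0,"hand": 0},
    {"dx": 0.39,"dy": -0.0243,"dz": -0.085,"roll": 0,"hand": 0}
  ]
}}

```text
time: 16.17
ee_pos: [0.5994, 0.3319, 0.1962]
tcp_rot: [180.0, -0.0, 94.6]
wrist_force: [0.4, -0.1, -4.3]
opening: 0.0333
```

Request:
{"op": "drive_tool", "data": {
  "plan": [
    {"dx": 0,"dy": 0,"dz": 0.018,"roll": 0,"hand": 0},
    {"dx": 0,"dy": 0,"dz": 0.038,"roll": 0,"hand": 0},
    {"dx": 0,"dy": 0,"dz": 0.058,"roll": 0,"hand": 0},
    {"dx": 0,"dy": 0,"dz": 0.074,"roll": 0,"hand": 0},
    {"dx": 0,"dy": 0,"dz": 0.085,"roll": 0,"hand": 0},
    {"dx": 0,"dy": 0,"dz": 0.092,"roll": 0,"hand": 0},
    {"dx": 0,"dy": 0,"dz": 0.096,"roll": 0,"hand": 0},
    {"dx": 0,"dy": 0,"dz": 0.0985,"roll": 0,"hand": 0},
    {"dx": 0,"dy": 0,"dz": 0.1,"roll": 0,"hand": 0},
    {"dx": 0,"dy": 0,"dz": 0.1,"roll": 0,"hand": 0},
    {"dx": 0,"dy": 0,"dz": 0.1,"roll": 0,"hand": 0}
  ]
}}

```text
time: 17.08
ee_pos: [0.5999, 0.3304, 0.0968]
tcp_rot: [179.9, -0.0, 94.5]
wrist_force: [-1.4, 0.2, -3.3]
opening: 0.0335
```

Request:
{"op": "drive_tool", "data": {
  "plan": [
    {"dx": 0,"dy": 0,"dz": 0.001,"roll": 0,"hand": 0},
    {"dx": 0,"dy": 0,"dz": 0.001,"roll": 0,"hand": 0},
    {"dx": 0,"dy": 0,"dz": 0.001,"roll": 0,"hand": 0.036},
    {"dx": 0,"dy": 0,"dz": 0.001,"roll": 0,"hand": 0.045},
    {"dx": 0,"dy": 0,"dz": 0.001,"roll": 0,"hand": 0.055},
    {"dx": 0,"dy": 0,"dz": 0.001,"roll": 0,"hand": 0.06},
    {"dx": 0,"dy": 0,"dz": -0.015,"roll": 0,"hand": 0.06},
    {"dx": 0,"dy": 0,"dz": -0.045,"roll": 0,"hand": 0.06},
    {"dx": 0,"dy": 0,"dz": -0.08,"roll": 0,"hand": 0.06},
    {"dx": 0,"dy": 0,"dz": -0.115,"roll": 0,"hand": 0.06},
    {"dx": 0,"dy": 0,"dz": -0.145,"roll": 0,"hand": 0.07},
    {"dx": -0.015,"dy": 0,"dz": -0.164,"roll": -0.12,"hand": 0.085},
    {"dx": -0.045,"dy": -0.001,"dz": -0.164,"roll": -0.24,"hand": 0.085},
    {"dx": -0.075,"dy": -0.001,"dz": -0.164,"roll": -0.36,"hand": 0.085},
    {"dx": -0.105,"dy": -0.002,"dz": -0.164,"roll": -0.48,"hand": 0.085},
    {"dx": -0.135,"dy": -0.002,"dz": -0.164,"roll": -0.6,"hand": 0.085},
    {"dx": -0.165,"dy": -0.003,"dz": -0.164,"roll": -0.72,"hand": 0.085},
    {"dx": -0.195,"dy": -0.003,"dz": -0.164,"roll": -0.84,"hand": 0.085},
    {"dx": -0.225,"dy": -0.004,"dz": -0.164,"roll": -0.96,"hand": 0.085},
    {"dx": -0.25,"dy": -0.004,"dz": -0.164,"roll": -1.08,"hand": 0.085}
  ]
}}

```text
time: 18.75
ee_pos: [0.6149, 0.0787, 0.2602]
tcp_rot: [-180.0, 0.0, 156.7]
wrist_force: [-0.0, 0.4, 1.0]
opening: 0.0848
```

Request:
{"op": "drive_tool", "data": {
  "plan": [
    {"dx": -0.006,"dy": -0.028,"dz": 0,"roll": -0.12,"hand": 0.085},
    {"dx": -0.01,"dy": -0.055,"dz": 0,"roll": -0.24,"hand": 0.085},
    {"dx": -0.0128,"dy": -0.068,"dz": 0,"roll": -0.36,"hand": 0.085},
    {"dx": -0.0128,"dy": -0.068,"dz": 0,"roll": -0.412,"hand": 0.085},
    {"dx": -0.0128,"dy": -0.068,"dz": 0,"roll": -0.412,"hand": 0.085},
    {"dx": -0.0128,"dy": -0.068,"dz": 0,"roll": -0.412,"hand": 0.085}
  ]
}}

```text
time: 19.25
ee_pos: [0.5995, 0.0132, 0.2601]
tcp_rot: [180.0, 0.0, 179.8]
wrist_force: [0.1, -0.4, 0.4]
opening: 0.0849
```

```bash
python3 - <<'E'
from h import *
np.set_printoptions(suppress=True,precision=4)
c=snap('wrist','w3.png');np.savez('w3.npz',**{k:np.array(v) for k,v in c.items()})
o=bot.get_obs();print(o['time'],o['ee_pos'],o['tcp_rot'],o['q'])
W=cloud(c);X,Y,Z=W[...,0],W[...,1],W[...,2]
def R(x0,x1,y0,y1,z0,z1): return (X>x0)&(X<x1)&(Y>y0)&(Y<y1)&(Z>z0)&(Z<z1)
for n,m in(('col',R(.62,.685,-.02,.05,.045,.061)),('top',R(.62,.74,-.02,.05,.0625,.08)),('tip',R(.69,.74,-.02,.05,.055,.08))):
    p=W[m];r=cv2.minAreaRect(p[:,:2].astype(np.float32)*1000);print(n,len(p),p.mean(0),p.min(0),p.max(0),r)
p=W[R(.62,.685,-.02,.05,.048,.061)][:,:2];print(cv2.minEnclosingCircle(p.astype(np.float32)*1000))
E
```

```text
19.3 [0.5996 0.0135 0.26  ] [179.9951   0.0061 179.8392] [ 1.2923 12.2822 19.4035 97.1151  0.0048  1.4531]
col 799 [0.659  0.0123 0.0558] [ 0.6456 -0.0066  0.0451] [0.6824 0.0308 0.061 ] ((663.6350708007812, 12.241572380065918), (35.968910217285156, 37.57847213745117), 7.141924858093262)
top 750 [0.6793 0.0143 0.0661] [0.6544 0.0028 0.0625] [0.7118 0.0229 0.0698] ((683.1683349609375, 12.812311172485352), (57.52582931518555, 19.102571487426758), 1.6812996864318848)
tip 232 [0.7001 0.0168 0.0655] [0.69   0.0102 0.061 ] [0.7118 0.023  0.0678] ((700.7548828125, 16.787105560302734), (22.397663116455078, 11.984234809875488), 7.339069843292236)
((664.2327270507812, 12.365097045898438), 18.846193313598633)
```

View pics/w3.png

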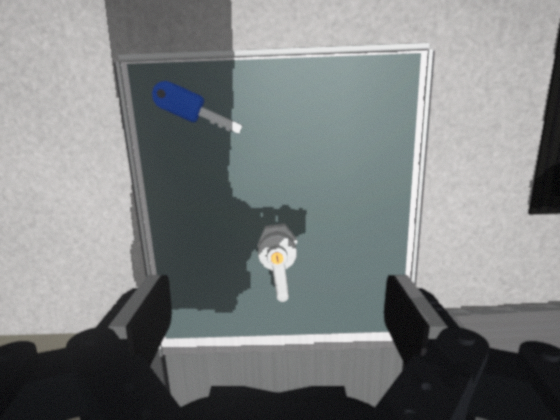

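The wrist view shows the lock at (277,255) standing alone, with its lever tilted 7° and the key untouched. The lock axis is at (0.664, 0.012), with the collar radius of 18.8 mm matching the given 19 mm.

Request:
{"op": "drive_tool", "data": {
  "plan": [
    {"dx": -0.025,"dy": 0,"dz": 0,"roll": -0.06,"hand": 0.085},
    {"dx": -0.05,"dy": -0.001,"dz": 0.01,"roll": -0.122,"hand": 0.085},
    {"dx": -0.0645,"dy": -0.001,"dz": 0.03,"roll": -0.122,"hand": 0.085},
    {"dx": -0.0645,"dy": -0.001,"dz": 0.06,"roll": -0.122,"hand": 0.08},
    {"dx": -0.0645,"dy": -0.001,"dz": 0.09,"roll": -0.122,"hand": 0.07},
    {"dx": -0.0645,"dy": -0.001,"dz": 0.12,"roll": -0.122,"hand": 0.07},
    {"dx": -0.0645,"dy": -0.001,"dz": 0.15,"roll": -0.122,"hand": 0.07},
    {"dx": -0.0645,"dy": -0.001,"dz": 0.175,"roll": -0.122,"hand": 0.07},
    {"dx": -0.0645,"dy": -0.001,"dz": 0.193,"roll": -0.122,"hand": 0.07},
    {"dx": -0.0645,"dy": -0.001,"dz": 0.203,"roll": -0.122,"hand": 0.07},
    {"dx": -0.0645,"dy": -0.001,"dz": 0.209,"roll": -0.122,"hand": 0.07},
    {"dx": -0.0645,"dy": -0.001,"dz": 0.209,"roll": -0.122,"hand": 0.07},
    {"dx": -0.0645,"dy": -0.001,"dz": 0.209,"roll": -0.122,"hand": 0.07},
    {"dx": -0.0645,"dy": -0.001,"dz": 0.209,"roll": -0.122,"hand": 0.07}
  ]
}}

```text
time: 20.47
ee_pos: [0.6649, 0.0123, 0.0526]
tcp_rot: [-180.0, 0.1, -173.1]
wrist_force: [-0.3, -0.3, 0.4]
opening: 0.0697
```

Request:
{"op": "drive_tool", "data": {
  "force": 45,
  "plan": [
    {"dx": 0,"dy": 0,"dz": 0,"roll": 0,"hand": 0.055},
    {"dx": 0,"dy": 0,"dz": 0,"roll": 0,"hand": 0.045},
    {"dx": 0,"dy": 0,"dz": 0,"roll": 0,"hand": 0.038},
    {"dx": 0,"dy": 0,"dz": 0,"roll": 0,"hand": 0.03},
    {"dx": 0,"dy": 0,"dz": 0,"roll": 0,"hand": 0.01},
    {"dx": 0,"dy": 0,"dz": 0,"roll": 0,"hand": 0.0},
    {"dx": 0,"dy": 0,"dz": 0,"roll": 0,"hand": 0.0},
    {"dx": 0,"dy": 0,"dz": 0,"roll": 0,"hand": 0.0}
  ]
}}

```text
time: 21.13
ee_pos: [0.6644, 0.0123, 0.052]
tcp_rot: [-180.0, 0.1, -173.1]
wrist_force: [-1.0, 0.5, 5.8]
opening: 0.0361
```

Request:
{"op": "drive_tool", "data": {
  "plan": [
    {"dx": 0,"dy": 0,"dz": -0.008,"roll": 0,"hand": 0},
    {"dx": 0,"dy": 0,"dz": -0.02,"roll": 0,"hand": 0},
    {"dx": 0,"dy": 0,"dz": -0.035,"roll": 0,"hand": 0},
    {"dx": 0,"dy": 0,"dz": -0.055,"roll": 0,"hand": 0},
    {"dx": 0,"dy": 0,"dz": -0.075,"roll": 0,"hand": 0},
    {"dx": 0,"dy": 0,"dz": -0.09,"roll": 0,"hand": 0},
    {"dx": 0,"dy": 0,"dz": -0.1,"roll": 0,"hand": 0},
    {"dx": 0,"dy": 0,"dz": -0.1,"roll": 0,"hand": 0},
    {"dx": 0,"dy": 0,"dz": -0.1,"roll": 0,"hand": 0}
  ]
}}

```text
time: 21.88
ee_pos: [0.6642, 0.0122, 0.1512]
tcp_rot: [-180.0, 0.0, -173.1]
wrist_force: [0.2, 0.4, -2.6]
opening: 0.0366
```

```bash
python3 - <<'E'
from h import *
c=snap('wrist','w4.png')
a=cv2.imread('pics/w4.png')[200:420,140:430];cv2.imwrite('pics/w4c.png',cv2.resize(a,None,fx=2.5,fy=2.5))
E
```

```text
(no output)
```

View pics/w4c.png

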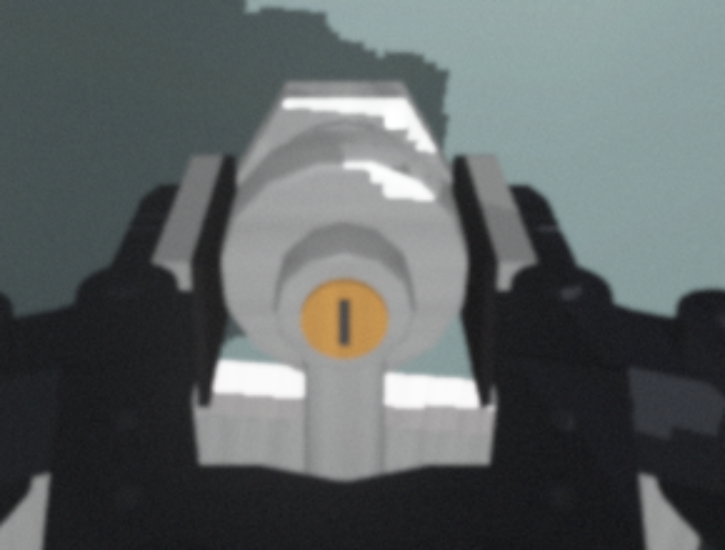

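The lock is held squarely in the pads, upright. I'll recheck the coaster centre before moving.

```bash
python3 - <<'E'
from h import *
for n in('top0','t1'):
    c=dict(np.load(n+'.npz'));W=cloud(c);f=c['frame'].astype(int)
    m=(f[...,0]-f[...,2]>50);b=np.zeros(m.shape,bool);b[190:262,380:450]=1;m&=b&np.isfinite(W[...,2])
    p=W[m];print(n,cv2.minAreaRect(p[:,:2].astype(np.float32)*1000),np.median(p[:,2]),p.mean(0))
E
```

```text
top0 ((492.3367614746094, -363.58203125), (99.146240234375, 102.67363739013672), 27.37415885925293) 0.008756921832990162 [ 0.49181547 -0.36145731  0.00872978]
t1 ((491.76141357421875, -362.5977478027344), (98.91770935058594, 100.1480712890625), 27.173297882080078) 0.008764601204242864 [ 0.49184821 -0.36132037  0.00879726]
```

Request:
{"op": "drive_tool", "data": {
  "plan": [
    {"dx": 0.005,"dy": -0.008,"dz": 0,"roll": 0,"hand": 0},
    {"dx": 0.014,"dy": -0.023,"dz": 0,"roll": 0,"hand": 0},
    {"dx": 0.027,"dy": -0.043,"dz": 0,"roll": 0,"hand": 0},
    {"dx": 0.041,"dy": -0.067,"dz": 0,"roll": 0,"hand": 0},
    {"dx": 0.056,"dy": -0.091,"dz": 0,"roll": 0,"hand": 0},
    {"dx": 0.071,"dy": -0.115,"dz": 0,"roll": 0,"hand": 0},
    {"dx": 0.086,"dy": -0.139,"dz": 0,"roll": 0,"hand": 0},
    {"dx": 0.101,"dy": -0.163,"dz": 0,"roll": 0,"hand": 0},
    {"dx": 0.116,"dy": -0.188,"dz": 0,"roll": 0,"hand": 0},
    {"dx": 0.131,"dy": -0.213,"dz": 0,"roll": 0,"hand": 0},
    {"dx": 0.146,"dy": -0.237,"dz": 0,"roll": 0,"hand": 0},
    {"dx": 0.161,"dy": -0.261,"dz": 0,"roll": 0,"hand": 0},
    {"dx": 0.175,"dy": -0.285,"dz": 0,"roll": 0,"hand": 0},
    {"dx": 0.188,"dy": -0.306,"dz": 0,"roll": 0,"hand": 0},
    {"dx": 0.199,"dy": -0.324,"dz": 0,"roll": 0,"hand": 0},
    {"dx": 0.208,"dy": -0.338,"dz": 0,"roll": 0,"hand": 0},
    {"dx": 0.214,"dy": -0.347,"dz": 0,"roll": 0,"hand": 0},
    {"dx": 0.216,"dy": -0.351,"dz": 0.005,"roll": 0,"hand": 0},
    {"dx": 0.216,"dy": -0.351,"dz": 0.015,"roll": 0,"hand": 0},
    {"dx": 0.216,"dy": -0.351,"dz": 0.03,"roll": 0,"hand": 0}
  ]
}}

```text
time: 23.6
ee_pos: [0.4922, -0.3624, 0.1209]
tcp_rot: [-180.0, 0.1, -173.1]
wrist_force: [-0.1, 0.5, -0.6]
opening: 0.0362
```

Request:
{"op": "drive_tool", "data": {
  "plan": [
    {"dx": 0,"dy": 0,"dz": 0.018,"roll": 0,"hand": 0},
    {"dx": 0,"dy": 0,"dz": 0.036,"roll": 0,"hand": 0},
    {"dx": 0,"dy": 0,"dz": 0.051,"roll": 0,"hand": 0},
    {"dx": 0,"dy": 0,"dz": 0.062,"roll": 0,"hand": 0},
    {"dx": 0,"dy": 0,"dz": 0.07,"roll": 0,"hand": 0},
    {"dx": 0,"dy": 0,"dz": 0.075,"roll": 0,"hand": 0},
    {"dx": 0,"dy": 0,"dz": 0.078,"roll": 0,"hand": 0},
    {"dx": 0,"dy": 0,"dz": 0.079,"roll": 0,"hand": 0},
    {"dx": 0,"dy": 0,"dz": 0.079,"roll": 0,"hand": 0},
    {"dx": 0,"dy": 0,"dz": 0.079,"roll": 0,"hand": 0}
  ]
}}

```text
time: 24.43
ee_pos: [0.4924, -0.3626, 0.0427]
tcp_rot: [-180.0, 0.0, -173.1]
wrist_force: [0.4, 0.9, -1.6]
opening: 0.0364
```

Request:
{"op": "drive_tool", "data": {
  "plan": [
    {"dx": 0,"dy": 0,"dz": 0.001,"roll": 0,"hand": 0},
    {"dx": 0,"dy": 0,"dz": 0.0017,"roll": 0,"hand": 0},
    {"dx": 0,"dy": 0,"dz": 0.0017,"roll": 0,"hand": 0},
    {"dx": 0,"dy": 0,"dz": 0.0017,"roll": 0,"hand": 0.039},
    {"dx": 0,"dy": 0,"dz": 0.0017,"roll": 0,"hand": 0.045},
    {"dx": 0,"dy": 0,"dz": 0.0017,"roll": 0,"hand": 0.055},
    {"dx": 0,"dy": 0,"dz": 0.0017,"roll": 0,"hand": 0.07},
    {"dx": 0,"dy": 0,"dz": 0.0017,"roll": 0,"hand": 0.08},
    {"dx": 0,"dy": 0,"dz": -0.01,"roll": 0,"hand": 0.08},
    {"dx": 0,"dy": 0,"dz": -0.03,"roll": 0,"hand": 0.08},
    {"dx": 0,"dy": 0,"dz": -0.06,"roll": 0,"hand": 0.08},
    {"dx": 0,"dy": 0,"dz": -0.095,"roll": 0,"hand": 0.08},
    {"dx": 0,"dy": 0,"dz": -0.13,"roll": 0,"hand": 0.08},
    {"dx": 0,"dy": 0,"dz": -0.16,"roll": 0,"hand": 0.08},
    {"dx": 0,"dy": 0,"dz": -0.19,"roll": 0,"hand": 0.08},
    {"dx": 0,"dy": 0,"dz": -0.21,"roll": 0,"hand": 0.08},
    {"dx": 0,"dy": 0,"dz": -0.21,"roll": 0,"hand": 0.08},
    {"dx": 0,"dy": 0,"dz": -0.21,"roll": 0,"hand": 0.08}
  ]
}}

```text
time: 25.93
ee_pos: [0.4924, -0.3626, 0.2541]
tcp_rot: [-179.9, 0.1, -173.1]
wrist_force: [0.3, 0.2, 0.1]
opening: 0.08
```

```bash
python3 - <<'E'
from h import *
np.set_printoptions(suppress=True,precision=4)
c=snap('wrist','w5.png')
W=cloud(c);X,Y,Z=W[...,0],W[...,1],W[...,2];f=c['frame'].astype(int)
def R(x0,x1,y0,y1,z0,z1): return (X>x0)&(X<x1)&(Y>y0)&(Y<y1)&(Z>z0)&(Z<z1)
p=W[R(.44,.514,-.4,-.32,.037,.05)];print(cv2.minEnclosingCircle(p[:,:2].astype(np.float32)*1000))
p=W[R(.4,.6,-.45,-.28,.005,.014)];print(cv2.minAreaRect(p[:,:2].astype(np.float32)*1000))
t=snap('top','t2.png')
cv2.imwrite('pics/c5.png',np.hstack([cv2.imread('pics/w5.png')[100:400,100:460],cv2.imread('pics/t2.png')[100:400,60:480]]))
E
```

```text
((492.6492919921875, -362.6986389160156), 19.15674591064453)
((491.7823181152344, -364.49981689453125), (100.44312286376953, 100.10347747802734), 27.216224670410156)
```

View pics/c5.png

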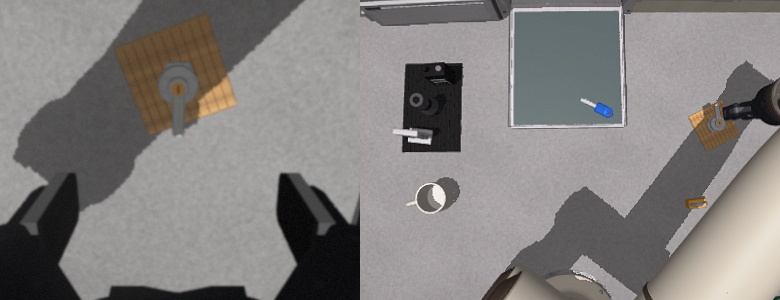

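The lock stands upright on the coaster, 2 mm off its middle. The three parked items stand on the mat. Now I return the radio.

Request:
{"op": "drive_tool", "data": {
  "plan": [
    {"dx": -0.006,"dy": 0.02,"dz": 0,"roll": 0.05,"hand": 0.06},
    {"dx": -0.016,"dy": 0.056,"dz": 0,"roll": 0.14,"hand": 0.06},
    {"dx": -0.026,"dy": 0.093,"dz": 0,"roll": 0.23,"hand": 0.06},
    {"dx": -0.036,"dy": 0.13,"dz": 0,"roll": 0.32,"hand": 0.06},
    {"dx": -0.046,"dy": 0.166,"dz": 0,"roll": 0.41,"hand": 0.06},
    {"dx": -0.057,"dy": 0.203,"dz": 0,"roll": 0.5,"hand": 0.06},
    {"dx": -0.067,"dy": 0.239,"dz": 0,"roll": 0.59,"hand": 0.06},
    {"dx": -0.077,"dy": 0.276,"dz": 0,"roll": 0.68,"hand": 0.06},
    {"dx": -0.088,"dy": 0.312,"dz": 0,"roll": 0.77,"hand": 0.06},
    {"dx": -0.098,"dy": 0.349,"dz": 0,"roll": 0.86,"hand": 0.06},
    {"dx": -0.108,"dy": 0.385,"dz": 0,"roll": 0.95,"hand": 0.06},
    {"dx": -0.119,"dy": 0.422,"dz": 0,"roll": 1.04,"hand": 0.06},
    {"dx": -0.129,"dy": 0.459,"dz": 0,"roll": 1.13,"hand": 0.06},
    {"dx": -0.139,"dy": 0.495,"dz": 0,"roll": 1.22,"hand": 0.06},
    {"dx": -0.15,"dy": 0.532,"dz": 0,"roll": 1.31,"hand": 0.06},
    {"dx": -0.16,"dy": 0.568,"dz": 0,"roll": 1.4,"hand": 0.06},
    {"dx": -0.17,"dy": 0.605,"dz": 0,"roll": 1.49,"hand": 0.06},
    {"dx": -0.18,"dy": 0.64,"dz": 0,"roll": 1.58,"hand": 0.06},
    {"dx": -0.187,"dy": 0.665,"dz": 0,"roll": 1.613,"hand": 0.06},
    {"dx": -0.19,"dy": 0.675,"dz": 0,"roll": 1.613,"hand": 0.06}
  ]
}}

```text
time: 27.7
ee_pos: [0.5984, 0.3342, 0.2492]
tcp_rot: [-179.8, 0.0, 94.5]
wrist_force: [-0.4, -0.3, -0.4]
opening: 0.0599
```

Request:
{"op": "drive_tool", "data": {
  "plan": [
    {"dx": 0,"dy": 0,"dz": 0,"roll": 0,"hand": 0.06},
    {"dx": 0,"dy": 0,"dz": 0,"roll": 0,"hand": 0.06},
    {"dx": 0,"dy": 0,"dz": 0,"roll": 0,"hand": 0.06}
  ]
}}

```text
time: 27.95
ee_pos: [0.5989, 0.3297, 0.2515]
tcp_rot: [-179.9, 0.0, 94.5]
wrist_force: [-0.8, -0.6, 0.8]
opening: 0.06
```

Request:
{"op": "drive_tool", "data": {
  "plan": [
    {"dx": 0.0005,"dy": 0.001,"dz": 0.02,"roll": 0,"hand": 0.06},
    {"dx": 0.0005,"dy": 0.001,"dz": 0.05,"roll": 0,"hand": 0.06},
    {"dx": 0.0005,"dy": 0.001,"dz": 0.08,"roll": 0,"hand": 0.06},
    {"dx": 0.0005,"dy": 0.001,"dz": 0.108,"roll": 0,"hand": 0.06},
    {"dx": 0.0005,"dy": 0.001,"dz": 0.13,"roll": 0,"hand": 0.06},
    {"dx": 0.0005,"dy": 0.001,"dz": 0.145,"roll": 0,"hand": 0.06},
    {"dx": 0.0005,"dy": 0.001,"dz": 0.153,"roll": 0,"hand": 0.06},
    {"dx": 0.0005,"dy": 0.001,"dz": 0.1565,"roll": 0,"hand": 0.06},
    {"dx": 0.0005,"dy": 0.001,"dz": 0.1565,"roll": 0,"hand": 0.06},
    {"dx": 0.0005,"dy": 0.001,"dz": 0.1565,"roll": 0,"hand": 0.06}
  ]
}}

```text
time: 28.78
ee_pos: [0.6005, 0.331, 0.0969]
tcp_rot: [179.9, -0.0, 94.5]
wrist_force: [-0.3, 0.4, -0.2]
opening: 0.06
```

Request:
{"op": "drive_tool", "data": {
  "force": 45,
  "plan": [
    {"dx": 0,"dy": 0,"dz": 0,"roll": 0,"hand": 0.048},
    {"dx": 0,"dy": 0,"dz": 0,"roll": 0,"hand": 0.038},
    {"dx": 0,"dy": 0,"dz": 0,"roll": 0,"hand": 0.034},
    {"dx": 0,"dy": 0,"dz": 0,"roll": 0,"hand": 0.025},
    {"dx": 0,"dy": 0,"dz": 0,"roll": 0,"hand": 0.01},
    {"dx": 0,"dy": 0,"dz": 0,"roll": 0,"hand": 0.0},
    {"dx": 0,"dy": 0,"dz": 0,"roll": 0,"hand": 0.0},
    {"dx": 0,"dy": 0,"dz": 0,"roll": 0,"hand": 0.0}
  ]
}}

```text
time: 29.45
ee_pos: [0.6003, 0.3315, 0.0966]
tcp_rot: [179.9, -0.0, 94.5]
wrist_force: [-1.0, -0.4, 5.5]
opening: 0.0334
```

Request:
{"op": "drive_tool", "data": {
  "plan": [
    {"dx": 0,"dy": 0,"dz": -0.01,"roll": 0,"hand": 0},
    {"dx": 0,"dy": 0,"dz": -0.03,"roll": 0,"hand": 0},
    {"dx": 0,"dy": 0,"dz": -0.055,"roll": 0,"hand": 0},
    {"dx": -0.004,"dy": 0,"dz": -0.08,"roll": 0,"hand": 0},
    {"dx": -0.018,"dy": 0.001,"dz": -0.095,"roll": 0,"hand": 0},
    {"dx": -0.04,"dy": 0.002,"dz": -0.1,"roll": 0,"hand": 0},
    {"dx": -0.068,"dy": 0.004,"dz": -0.1,"roll": 0,"hand": 0},
    {"dx": -0.097,"dy": 0.006,"dz": -0.1,"roll": 0,"hand": 0},
    {"dx": -0.126,"dy": 0.008,"dz": -0.1,"roll": 0,"hand": 0},
    {"dx": -0.155,"dy": 0.01,"dz": -0.1,"roll": 0,"hand": 0},
    {"dx": -0.184,"dy": 0.012,"dz": -0.1,"roll": 0,"hand": 0},
    {"dx": -0.213,"dy": 0.014,"dz": -0.1,"roll": 0,"hand": 0},
    {"dx": -0.242,"dy": 0.016,"dz": -0.1,"roll": 0,"hand": 0},
    {"dx": -0.271,"dy": 0.018,"dz": -0.1,"roll": 0,"hand": 0},
    {"dx": -0.3,"dy": 0.02,"dz": -0.1,"roll": 0,"hand": 0},
    {"dx": -0.328,"dy": 0.022,"dz": -0.1,"roll": 0,"hand": 0},
    {"dx": -0.352,"dy": 0.023,"dz": -0.1,"roll": 0,"hand": 0},
    {"dx": -0.372,"dy": 0.024,"dz": -0.1,"roll": 0,"hand": 0},
    {"dx": -0.385,"dy": 0.024,"dz": -0.095,"roll": 0,"hand": 0},
    {"dx": -0.39,"dy": 0.024,"dz": -0.085,"roll": 0,"hand": 0}
  ]
}}

```text
time: 31.12
ee_pos: [0.6551, -0.0575, 0.181]
tcp_rot: [179.9, 0.0, 94.4]
wrist_force: [0.9, 1.3, -3.2]
opening: 0.0336
```

Request:
{"op": "drive_tool", "data": {
  "plan": [
    {"dx": 0,"dy": 0,"dz": 0.01,"roll": 0,"hand": 0},
    {"dx": 0,"dy": 0,"dz": 0.025,"roll": 0,"hand": 0},
    {"dx": 0,"dy": 0,"dz": 0.04,"roll": 0,"hand": 0},
    {"dx": 0,"dy": 0,"dz": 0.052,"roll": 0,"hand": 0},
    {"dx": 0,"dy": 0,"dz": 0.06,"roll": 0,"hand": 0},
    {"dx": 0,"dy": 0,"dz": 0.065,"roll": 0,"hand": 0},
    {"dx": 0,"dy": 0,"dz": 0.067,"roll": 0,"hand": 0},
    {"dx": 0,"dy": 0,"dz": 0.068,"roll": 0,"hand": 0},
    {"dx": 0,"dy": 0,"dz": 0.068,"roll": 0,"hand": 0},
    {"dx": 0,"dy": 0,"dz": 0.068,"roll": 0,"hand": 0}
  ]
}}

```text
time: 31.95
ee_pos: [0.655, -0.0556, 0.1132]
tcp_rot: [179.9, 0.0, 94.5]
wrist_force: [-1.1, -0.4, -3.6]
opening: 0.0336
```

Request:
{"op": "drive_tool", "data": {
  "plan": [
    {"dx": 0,"dy": 0,"dz": 0.001,"roll": 0,"hand": 0},
    {"dx": 0,"dy": 0,"dz": 0.001,"roll": 0,"hand": 0},
    {"dx": 0,"dy": 0,"dz": 0.001,"roll": 0,"hand": 0.036},
    {"dx": 0,"dy": 0,"dz": 0.001,"roll": 0,"hand": 0.045},
    {"dx": 0,"dy": 0,"dz": 0.001,"roll": 0,"hand": 0.055},
    {"dx": 0,"dy": 0,"dz": 0.001,"roll": 0,"hand": 0.06},
    {"dx": 0,"dy": 0,"dz": -0.015,"roll": 0,"hand": 0.06},
    {"dx": 0,"dy": 0,"dz": -0.045,"roll": 0,"hand": 0.06},
    {"dx": 0,"dy": 0,"dz": -0.08,"roll": 0,"hand": 0.06},
    {"dx": 0.005,"dy": -0.001,"dz": -0.11,"roll": 0,"hand": 0.06},
    {"dx": 0.025,"dy": -0.006,"dz": -0.125,"roll": 0,"hand": 0.06},
    {"dx": 0.055,"dy": -0.013,"dz": -0.125,"roll": 0,"hand": 0.06},
    {"dx": 0.09,"dy": -0.021,"dz": -0.125,"roll": 0,"hand": 0.06},
    {"dx": 0.125,"dy": -0.029,"dz": -0.125,"roll": 0,"hand": 0.06},
    {"dx": 0.16,"dy": -0.037,"dz": -0.125,"roll": 0,"hand": 0.06},
    {"dx": 0.195,"dy": -0.045,"dz": -0.125,"roll": 0,"hand": 0.06},
    {"dx": 0.23,"dy": -0.053,"dz": -0.125,"roll": 0,"hand": 0.06},
    {"dx": 0.265,"dy": -0.061,"dz": -0.125,"roll": 0,"hand": 0.06},
    {"dx": 0.3,"dy": -0.069,"dz": -0.125,"roll": 0,"hand": 0.06},
    {"dx": 0.33,"dy": -0.076,"dz": -0.125,"roll": 0,"hand": 0.06}
  ]
}}

```text
time: 33.62
ee_pos: [0.5519, 0.2694, 0.2376]
tcp_rot: [180.0, -0.0, 94.6]
wrist_force: [0.5, -0.2, 0.3]
opening: 0.0602
```

Request:
{"op": "drive_tool", "data": {
  "plan": [
    {"dx": 0.03,"dy": -0.007,"dz": 0,"roll": 0,"hand": 0.06},
    {"dx": 0.06,"dy": -0.014,"dz": 0,"roll": 0,"hand": 0.06},
    {"dx": 0.082,"dy": -0.019,"dz": 0,"roll": 0,"hand": 0.06},
    {"dx": 0.0945,"dy": -0.0217,"dz": 0,"roll": 0,"hand": 0.06},
    {"dx": 0.0945,"dy": -0.0217,"dz": 0,"roll": 0,"hand": 0.06},
    {"dx": 0.0945,"dy": -0.0217,"dz": 0,"roll": 0,"hand": 0.06},
    {"dx": 0.0945,"dy": -0.0217,"dz": 0,"roll": 0,"hand": 0.06}
  ]
}}

```text
time: 34.2
ee_pos: [0.5243, 0.3589, 0.2375]
tcp_rot: [180.0, 0.0, 94.5]
wrist_force: [-0.5, 0.3, 0.4]
opening: 0.0597
```

Request:
{"op": "drive_tool", "data": {
  "plan": [
    {"dx": 0.0005,"dy": 0,"dz": 0.02,"roll": 0,"hand": 0.06},
    {"dx": 0.0008,"dy": 0,"dz": 0.045,"roll": 0,"hand": 0.06},
    {"dx": 0.0008,"dy": 0,"dz": 0.07,"roll": 0,"hand": 0.06},
    {"dx": 0.0008,"dy": 0,"dz": 0.095,"roll": 0,"hand": 0.06},
    {"dx": 0.0008,"dy": 0,"dz": 0.113,"roll": 0,"hand": 0.06},
    {"dx": 0.0008,"dy": 0,"dz": 0.125,"roll": 0,"hand": 0.06},
    {"dx": 0.0008,"dy": 0,"dz": 0.131,"roll": 0,"hand": 0.06},
    {"dx": 0.0008,"dy": 0,"dz": 0.131,"roll": 0,"hand": 0.06},
    {"dx": 0.0008,"dy": 0,"dz": 0.131,"roll": 0,"hand": 0.06}
  ]
}}

```text
time: 34.95
ee_pos: [0.5243, 0.3604, 0.1075]
tcp_rot: [179.9, -0.0, 94.5]
wrist_force: [-0.8, 0.2, 0.8]
opening: 0.0599
```

Request:
{"op": "drive_tool", "data": {
  "force": 40,
  "plan": [
    {"dx": 0,"dy": 0,"dz": 0,"roll": 0,"hand": 0.045},
    {"dx": 0,"dy": 0,"dz": 0,"roll": 0,"hand": 0.035},
    {"dx": 0,"dy": 0,"dz": 0,"roll": 0,"hand": 0.03},
    {"dx": 0,"dy": 0,"dz": 0,"roll": 0,"hand": 0.02},
    {"dx": 0,"dy": 0,"dz": 0,"roll": 0,"hand": 0.01},
    {"dx": 0,"dy": 0,"dz": 0,"roll": 0,"hand": 0.0},
    {"dx": 0,"dy": 0,"dz": 0,"roll": 0,"hand": 0.0},
    {"dx": 0,"dy": 0,"dz": 0,"roll": 0,"hand": 0.0}
  ]
}}

```text
time: 35.62
ee_pos: [0.5242, 0.361, 0.1079]
tcp_rot: [179.9, -0.1, 94.5]
wrist_force: [-0.8, -0.2, 6.0]
opening: 0.0302
```

Request:
{"op": "drive_tool", "data": {
  "plan": [
    {"dx": 0,"dy": 0,"dz": -0.01,"roll": 0,"hand": 0},
    {"dx": 0,"dy": 0,"dz": -0.03,"roll": 0,"hand": 0},
    {"dx": -0.005,"dy": 0.002,"dz": -0.055,"roll": 0,"hand": 0},
    {"dx": -0.02,"dy": 0.007,"dz": -0.075,"roll": 0,"hand": 0},
    {"dx": -0.04,"dy": 0.015,"dz": -0.085,"roll": 0,"hand": 0},
    {"dx": -0.065,"dy": 0.024,"dz": -0.085,"roll": 0,"hand": 0},
    {"dx": -0.091,"dy": 0.034,"dz": -0.085,"roll": 0,"hand": 0},
    {"dx": -0.117,"dy": 0.043,"dz": -0.085,"roll": 0,"hand": 0},
    {"dx": -0.143,"dy": 0.053,"dz": -0.085,"roll": 0,"hand": 0},
    {"dx": -0.169,"dy": 0.063,"dz": -0.085,"roll": 0,"hand": 0},
    {"dx": -0.195,"dy": 0.072,"dz": -0.085,"roll": 0,"hand": 0},
    {"dx": -0.22,"dy": 0.081,"dz": -0.085,"roll": 0,"hand": 0},
    {"dx": -0.242,"dy": 0.09,"dz": -0.085,"roll": 0,"hand": 0},
    {"dx": -0.26,"dy": 0.096,"dz": -0.085,"roll": 0,"hand": 0},
    {"dx": -0.272,"dy": 0.101,"dz": -0.085,"roll": 0,"hand": 0},
    {"dx": -0.278,"dy": 0.103,"dz": -0.083,"roll": 0,"hand": 0},
    {"dx": -0.278,"dy": 0.103,"dz": -0.078,"roll": 0,"hand": 0},
    {"dx": -0.278,"dy": 0.103,"dz": -0.068,"roll": 0,"hand": 0},
    {"dx": -0.278,"dy": 0.103,"dz": -0.056,"roll": 0,"hand": 0},
    {"dx": -0.278,"dy": 0.103,"dz": -0.044,"roll": 0,"hand": 0}
  ]
}}

```text
time: 37.28
ee_pos: [0.6478, 0.0927, 0.1489]
tcp_rot: [-180.0, -0.0, 94.6]
wrist_force: [1.0, 0.4, -2.2]
opening: 0.0298
```

Request:
{"op": "drive_tool", "data": {
  "plan": [
    {"dx": 0,"dy": 0,"dz": 0.009,"roll": 0,"hand": 0},
    {"dx": 0,"dy": 0,"dz": 0.016,"roll": 0,"hand": 0},
    {"dx": 0,"dy": 0,"dz": 0.022,"roll": 0,"hand": 0},
    {"dx": 0,"dy": 0,"dz": 0.025,"roll": 0,"hand": 0},
    {"dx": 0,"dy": 0,"dz": 0.027,"roll": 0,"hand": 0},
    {"dx": 0,"dy": 0,"dz": 0.027,"roll": 0,"hand": 0},
    {"dx": 0,"dy": 0,"dz": 0.027,"roll": 0,"hand": 0}
  ]
}}

```text
time: 37.87
ee_pos: [0.6486, 0.0917, 0.124]
tcp_rot: [179.9, -0.0, 94.5]
wrist_force: [-0.4, 0.5, -0.5]
opening: 0.0299
```

Request:
{"op": "drive_tool", "data": {
  "plan": [
    {"dx": 0,"dy": 0,"dz": 0.0007,"roll": 0,"hand": 0},
    {"dx": 0,"dy": 0,"dz": 0.0007,"roll": 0,"hand": 0},
    {"dx": 0,"dy": 0,"dz": 0.0007,"roll": 0,"hand": 0.033},
    {"dx": 0,"dy": 0,"dz": 0.0007,"roll": 0,"hand": 0.042},
    {"dx": 0,"dy": 0,"dz": 0.0007,"roll": 0,"hand": 0.055},
    {"dx": 0,"dy": 0,"dz": 0.0007,"roll": 0,"hand": 0.06},
    {"dx": 0,"dy": 0,"dz": -0.015,"roll": 0,"hand": 0.06},
    {"dx": 0,"dy": 0,"dz": -0.045,"roll": 0,"hand": 0.06},
    {"dx": 0,"dy": 0,"dz": -0.08,"roll": 0,"hand": 0.06},
    {"dx": 0.01,"dy": -0.006,"dz": -0.105,"roll": 0,"hand": 0.06},
    {"dx": 0.03,"dy": -0.017,"dz": -0.112,"roll": 0.03,"hand": 0.06},
    {"dx": 0.06,"dy": -0.034,"dz": -0.112,"roll": 0.06,"hand": 0.06},
    {"dx": 0.09,"dy": -0.051,"dz": -0.112,"roll": 0.09,"hand": 0.06},
    {"dx": 0.12,"dy": -0.068,"dz": -0.112,"roll": 0.12,"hand": 0.06},
    {"dx": 0.15,"dy": -0.086,"dz": -0.112,"roll": 0.162,"hand": 0.06},
    {"dx": 0.18,"dy": -0.103,"dz": -0.112,"roll": 0.162,"hand": 0.06},
    {"dx": 0.21,"dy": -0.12,"dz": -0.112,"roll": 0.162,"hand": 0.06},
    {"dx": 0.24,"dy": -0.137,"dz": -0.112,"roll": 0.162,"hand": 0.06},
    {"dx": 0.27,"dy": -0.154,"dz": -0.112,"roll": 0.162,"hand": 0.06},
    {"dx": 0.295,"dy": -0.168,"dz": -0.112,"roll": 0.162,"hand": 0.06}
  ]
}}

```text
time: 39.53
ee_pos: [0.4561, 0.3741, 0.2356]
tcp_rot: [180.0, -0.0, 85.3]
wrist_force: [0.2, 0.5, -0.3]
opening: 0.0601
```

Request:
{"op": "drive_tool", "data": {
  "plan": [
    {"dx": 0.012,"dy": -0.0075,"dz": 0,"roll": 0,"hand": 0.06},
    {"dx": 0.012,"dy": -0.0075,"dz": 0,"roll": 0,"hand": 0.06},
    {"dx": 0.012,"dy": -0.0075,"dz": 0,"roll": 0,"hand": 0.06},
    {"dx": 0.012,"dy": -0.0075,"dz": 0,"roll": 0,"hand": 0.06}
  ]
}}

```text
time: 39.87
ee_pos: [0.4517, 0.3844, 0.2354]
tcp_rot: [180.0, 0.0, 85.2]
wrist_force: [0.3, 0.2, -0.1]
opening: 0.0602
```

Request:
{"op": "drive_tool", "data": {
  "plan": [
    {"dx": 0,"dy": -0.0015,"dz": 0.02,"roll": 0,"hand": 0.06},
    {"dx": 0,"dy": -0.0022,"dz": 0.045,"roll": 0,"hand": 0.06},
    {"dx": 0,"dy": -0.0022,"dz": 0.07,"roll": 0,"hand": 0.06},
    {"dx": 0,"dy": -0.0022,"dz": 0.093,"roll": 0,"hand": 0.06},
    {"dx": 0,"dy": -0.0022,"dz": 0.11,"roll": 0,"hand": 0.06},
    {"dx": 0,"dy": -0.0022,"dz": 0.121,"roll": 0,"hand": 0.06},
    {"dx": 0,"dy": -0.0022,"dz": 0.1265,"roll": 0,"hand": 0.06},
    {"dx": 0,"dy": -0.0022,"dz": 0.1265,"roll": 0,"hand": 0.06},
    {"dx": 0,"dy": -0.0022,"dz": 0.1265,"roll": 0,"hand": 0.06}
  ]
}}

```text
time: 40.62
ee_pos: [0.4495, 0.385, 0.1098]
tcp_rot: [180.0, -0.0, 85.2]
wrist_force: [-0.7, -0.1, 0.7]
opening: 0.0601
```

Request:
{"op": "drive_tool", "data": {
  "force": 40,
  "plan": [
    {"dx": 0,"dy": 0,"dz": 0,"roll": 0,"hand": 0.04},
    {"dx": 0,"dy": 0,"dz": 0,"roll": 0,"hand": 0.025},
    {"dx": 0,"dy": 0,"dz": 0,"roll": 0,"hand": 0.015},
    {"dx": 0,"dy": 0,"dz": 0,"roll": 0,"hand": 0.0},
    {"dx": 0,"dy": 0,"dz": 0,"roll": 0,"hand": 0.0},
    {"dx": 0,"dy": 0,"dz": 0,"roll": 0,"hand": 0.0},
    {"dx": 0,"dy": 0,"dz": 0,"roll": 0,"hand": 0.0},
    {"dx": 0,"dy": 0,"dz": 0,"roll": 0,"hand": 0.0},
    {"dx": 0,"dy": 0,"dz": 0,"roll": 0,"hand": 0.0}
  ]
}}

```text
time: 41.37
ee_pos: [0.4492, 0.3855, 0.1096]
tcp_rot: [179.9, -0.1, 85.2]
wrist_force: [0.5, -0.0, 5.9]
opening: 0.0135
```

Request:
{"op": "drive_tool", "data": {
  "plan": [
    {"dx": 0,"dy": 0,"dz": -0.01,"roll": 0,"hand": 0},
    {"dx": 0,"dy": 0,"dz": -0.03,"roll": 0,"hand": 0},
    {"dx": -0.004,"dy": 0.001,"dz": -0.055,"roll": 0,"hand": 0},
    {"dx": -0.02,"dy": 0.006,"dz": -0.075,"roll": 0,"hand": 0},
    {"dx": -0.045,"dy": 0.014,"dz": -0.085,"roll": 0,"hand": 0},
    {"dx": -0.072,"dy": 0.023,"dz": -0.085,"roll": 0,"hand": 0},
    {"dx": -0.1,"dy": 0.032,"dz": -0.085,"roll": 0,"hand": 0},
    {"dx": -0.128,"dy": 0.041,"dz": -0.085,"roll": 0,"hand": 0},
    {"dx": -0.156,"dy": 0.05,"dz": -0.085,"roll": 0,"hand": 0},
    {"dx": -0.184,"dy": 0.059,"dz": -0.085,"roll": 0,"hand": 0},
    {"dx": -0.212,"dy": 0.068,"dz": -0.085,"roll": 0,"hand": 0},
    {"dx": -0.24,"dy": 0.077,"dz": -0.085,"roll": 0,"hand": 0},
    {"dx": -0.268,"dy": 0.086,"dz": -0.085,"roll": 0,"hand": 0},
    {"dx": -0.295,"dy": 0.095,"dz": -0.085,"roll": 0,"hand": 0},
    {"dx": -0.318,"dy": 0.103,"dz": -0.085,"roll": 0,"hand": 0},
    {"dx": -0.336,"dy": 0.113,"dz": -0.085,"roll": 0,"hand": 0},
    {"dx": -0.348,"dy": 0.13,"dz": -0.085,"roll": 0,"hand": 0},
    {"dx": -0.3524,"dy": 0.15,"dz": -0.085,"roll": 0,"hand": 0},
    {"dx": -0.3524,"dy": 0.17,"dz": -0.085,"roll": 0,"hand": 0},
    {"dx": -0.3524,"dy": 0.183,"dz": -0.085,"roll": 0,"hand": 0}
  ]
}}

```text
time: 43.03
ee_pos: [0.603, 0.0181, 0.1936]
tcp_rot: [-179.9, -0.0, 85.2]
wrist_force: [1.3, 0.3, -2.2]
opening: 0.0133
```

Request:
{"op": "drive_tool", "data": {
  "plan": [
    {"dx": 0,"dy": 0.0058,"dz": 0.005,"roll": 0,"hand": 0},
    {"dx": 0,"dy": 0.0058,"dz": 0.015,"roll": 0,"hand": 0},
    {"dx": 0,"dy": 0.0058,"dz": 0.028,"roll": 0,"hand": 0},
    {"dx": 0,"dy": 0.0058,"dz": 0.042,"roll": 0,"hand": 0},
    {"dx": 0,"dy": 0.0058,"dz": 0.053,"roll": 0,"hand": 0},
    {"dx": 0,"dy": 0.0058,"dz": 0.061,"roll": 0,"hand": 0},
    {"dx": 0,"dy": 0.0058,"dz": 0.066,"roll": 0,"hand": 0},
    {"dx": 0,"dy": 0.0058,"dz": 0.068,"roll": 0,"hand": 0},
    {"dx": 0,"dy": 0.0058,"dz": 0.068,"roll": 0,"hand": 0},
    {"dx": 0,"dy": 0.0058,"dz": 0.068,"roll": 0,"hand": 0}
  ]
}}

```text
time: 43.87
ee_pos: [0.608, 0.0184, 0.1266]
tcp_rot: [179.9, -0.0, 85.2]
wrist_force: [0.2, 0.1, -1.8]
opening: 0.0132
```

Request:
{"op": "drive_tool", "data": {
  "plan": [
    {"dx": 0,"dy": 0,"dz": 0.0012,"roll": 0,"hand": 0},
    {"dx": 0,"dy": 0,"dz": 0.0012,"roll": 0,"hand": 0},
    {"dx": 0,"dy": 0,"dz": 0.0012,"roll": 0,"hand": 0.016},
    {"dx": 0,"dy": 0,"dz": 0.0012,"roll": 0,"hand": 0.022},
    {"dx": 0,"dy": 0,"dz": 0.0012,"roll": 0,"hand": 0.035},
    {"dx": 0,"dy": 0,"dz": 0.0012,"roll": 0,"hand": 0.05},
    {"dx": 0,"dy": 0,"dz": -0.012,"roll": 0,"hand": 0.06},
    {"dx": 0,"dy": 0,"dz": -0.04,"roll": 0,"hand": 0.06},
    {"dx": 0,"dy": 0,"dz": -0.075,"roll": 0,"hand": 0.06},
    {"dx": 0,"dy": 0,"dz": -0.11,"roll": 0,"hand": 0.06},
    {"dx": 0,"dy": -0.01,"dz": -0.145,"roll": 0,"hand": 0.06},
    {"dx": 0,"dy": -0.025,"dz": -0.18,"roll": 0,"hand": 0.06},
    {"dx": 0,"dy": -0.04,"dz": -0.21,"roll": 0,"hand": 0.06},
    {"dx": 0,"dy": -0.048,"dz": -0.233,"roll": -0.084,"hand": 0.085},
    {"dx": 0,"dy": -0.048,"dz": -0.233,"roll": -0.084,"hand": 0.085},
    {"dx": 0,"dy": -0.048,"dz": -0.233,"roll": -0.084,"hand": 0.085},
    {"dx": 0,"dy": -0.048,"dz": -0.233,"roll": -0.084,"hand": 0.085}
  ]
}}

```text
time: 45.28
ee_pos: [0.5603, 0.0224, 0.3581]
tcp_rot: [-180.0, 0.0, 90.0]
wrist_force: [0.2, 0.4, -0.3]
opening: 0.0848
```

```bash
python3 - <<'E'
from h import *
c=snap('wrist','w6.png');np.savez('w6.npz',**{k:np.array(v) for k,v in c.items()})
E
sed -i "s/^rep('lock.*$//;s/^s=R.*$//" m2.py; sed 's/w2.npz/w6.npz/' m2.py > m6.py; python3 m2.py; echo; python3 m6.py
```

```text
shelf z 0.0215259834567932
torch cap 1130 mean [0.6479 0.0894] rect c [648.4  89.2] size [31.2 31.9] ang 89.7 z [0.1465 0.1491 0.152 ]
torch all 2181 mean [0.6425 0.0893] rect c [644.7  89.2] size [39.3 46. ] ang 0.0 z [0.0415 0.1472 0.1517]
radio top 1212 mean [ 0.6527 -0.0569] rect c [654.6 -59.2] size [34.5 54. ] ang 4.3 z [0.1241 0.1287 0.1311]
radio top all 1611 mean [ 0.6517 -0.0553] rect c [645.1 -42.4] size [49.4 98.4] ang 28.9 z [0.1244 0.1291 0.1491]
rail 891 mean [0.6075 0.0165] rect c [607.9  15.2] size [59.8 14.3] ang 85.1 z [0.1327 0.1366 0.1384]
foot+ 1496 mean [0.6057 0.0186] rect c [603.1  15.6] size [59.9 23.8] ang 85.4 z [0.0305 0.1355 0.1383]

shelf z 0.021547167760689278
torch cap 1107 mean [0.6476 0.0877] rect c [648.2  87.6] size [31.7 31.6] ang 26.4 z [0.1452 0.1492 0.152 ]
torch all 2155 mean [0.6422 0.0881] rect c [644.6  87.5] size [45.4 39.2] ang 89.5 z [0.041  0.1463 0.1517]
radio top 1181 mean [ 0.6527 -0.0568] rect c [654.3 -59. ] size [33.1 53.3] ang 4.6 z [0.1241 0.1287 0.1309]
radio top all 1582 mean [ 0.6516 -0.055 ] rect c [645.2 -42. ] size [49.7 98.5] ang 29.0 z [0.1246 0.1291 0.1492]
rail 887 mean [0.6079 0.017 ] rect c [608.3  15.7] size [59.9 14.3] ang 85.0 z [0.1319 0.1366 0.1383]
foot+ 1532 mean [0.6061 0.0191] rect c [604.2  17. ] size [60.4 29.6] ang 77.5 z [0.0303 0.1351 0.1381]
```

View pics/w6.png

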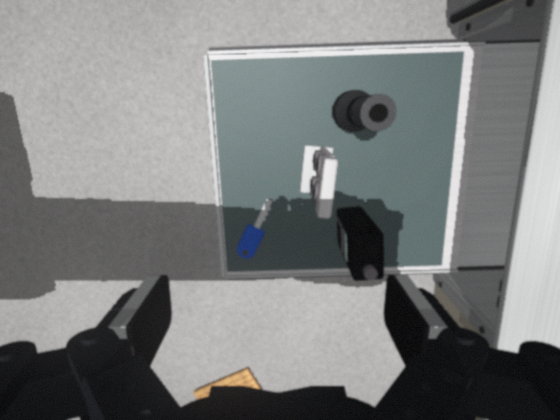

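The wrist view shows the torch at (370,111), the stand at (322,180) and the radio at (360,243). All are upright, and the measurements put each within 2 mm of its original place. I'll check the lock, mug and padlock by numbers and then hand in.

```bash
python3 - <<'E'
from h import *
np.set_printoptions(suppress=True,precision=4)
a=dict(np.load('top0.npz'));b=snap('top')
def m(c,u0,v0,u1,v1,z):
    W=cloud(c)[v0:v1,u0:u1].reshape(-1,3);p=W[W[:,2]>z];return len(p),p.mean(0),p[:,2].max()
for n,k in(('mug',(100,270,160,320,.06)),('padlock',(375,285,415,315,.02)),('key',(275,190,320,222,.0255))):print(n,m(a,*k),m(b,*k))
print('lock',m(b,385,195,445,255,.035))
o=bot.get_obs();print(o['time'],o['qd'].round(2));bot.job_done()
E
```

```text
mug (351, array([0.2999, 0.3323, 0.0781]), np.float64(0.0915829444485039)) (349, array([0.2996, 0.333 , 0.0782]), np.float64(0.09177044820635827))
padlock (198, array([ 0.2983, -0.3047,  0.0455]), np.float64(0.07219161604804954)) (203, array([ 0.2984, -0.3045,  0.0449]), np.float64(0.07202475869263579))
key (210, array([ 0.5262, -0.0693,  0.0288]), np.float64(0.03432806056891202)) (1111, array([ 0.43  , -0.0193,  0.737 ]), np.float64(0.7708920405888241))
lock (259, array([ 0.5   , -0.3576,  0.0492]), np.float64(0.05956590789569548))
45.3833 [-0.03  0.06  0.08  0.28  0.01 -0.35]
the job is handed in; nothing more can be done
```

The job is done and handed in at about 45 s. I stood the cover stand, torch and radio on the mat and put the lock cylinder upright on the coaster. Then I put the radio, torch and stand back on the shelf.

- **Lock cylinder:** it measured about 2 mm off the coaster's middle. In the last check it still read full height (about 50 mm above the coaster).
- **Radio, torch and stand:** they are upright, within 2 mm and about half a degree of where they stood, compared with the wrist picture taken before I moved anything.
- **Mug and padlock:** neither had moved by more than 1 mm.
- **Scooter key:** in the final numeric check the arm blocked the top camera, so that reading is useless. The last wrist picture shows the key in its place, but I didn't measure it after the moves.
- **Force:** the torch's first touchdown on the mat read 44 N at the wrist, through the held torch. That is under the 120 N wrist limit. I set the other pieces down more slowly, and no other reading I took came near it.

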